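Clear the pipe bench: tip the scrap pan, lay the tools in their cut-out tray

TASK

Clear up the bench after cutting. Put the pipe offcuts that stand loose on the table (one or two) into the tipping pan with the scrap already there, then lift the pan by its handle so that everything slides into the scrap bin, and bring the pan back down level. Also lay the tools on the table (pliers, try square, spanner, as many as there are) home in their own cut-outs of the black tray, flat on the pocket floor; leave the marker pen where it lies.

Things in the scene. Friction and masses are not known exactly. Their poses are not given: they have to be found in the camera images.
- shadow_tray: Fixed black foam tool tray, 200 mm (its x) by 212 mm (its y), 16 mm high, with three cut-outs 10 mm deep (grey floor 6 mm above the table), each in its tool's outline with 3 mm play and with finger cut-outs beside the grasp place. They lie side by side along y and run along x: pliers at y -66, square +16, spanner +82 mm. Origin: centre of the underside, x away from the robot, z up.
- pliers_pocket (a point): Where the pliers' origin comes when they lie home, on the pocket floor. Axes as the tray's. Every tool's home pose is turned +90 degrees about z from the tray: the tool's own +y points along the tray's -x (pliers: handles towards the tray's -x edge, jaws to its +x edge).
- square_pocket (a point): Where the origin of the try square comes when home (pocket floor, axes as the tray's). The thick stock lies at the tray's -x end of the pocket, the blade runs towards +x.
- spanner_pocket (a point): Where the origin of the spanner comes when home (pocket floor, axes as the tray's). The wide open-jawed end lies at the tray's +x end.
- pliers: Pliers with dipped grips lying flat, 180 mm long (own y, jaws at -y, handles at +y), 63 mm over the handles, 14 mm thick, 0.24 kg. Origin: centre of the outline, on the underside. Jaws are 32 mm wide at y -40, 28 mm at y -65; the pocket's finger cut-outs (34 mm long) are for grasping across the jaws (along x) at y = -46 mm. May be absent.
- try_square: Try square lying flat: dark stock x -37.5 to 37.5, y 53 to 67 mm, 14 mm high; thin blade x -35 to -11, y 53 to -67 mm, its end drooping to the table (tilt 0.05 rad, origin 3 mm low). 0.21 kg. Origin: centre of the 75 x 134 mm outline, underside. Cut-outs of its pocket (36 mm long) are for grasping across the stock (along y) at x = +10, y = +60 mm. May be absent.
- spanner_13: Combination spanner lying flat, 177 mm long (own y): open-jawed end 29 mm wide at -y, ring end 24 mm wide at +y, shank 12 mm wide and 7 mm thick. 0.1 kg. Origin: centre of the outline, underside. The pocket's finger cut-outs (36 mm long) are for grasping across the shank (along x) at y = -10 mm. May be absent.
- scrap_station: Fixed grey steel scrap unit. Origin on the table right under the hinge line of its pan; x away from the robot, y along the hinge. Behind the hinge (+x) an open bin, inside 167 x 158 mm, front wall 80 mm, other walls 140 mm high; in front of it (-x) the tipping pan.
- tip_pan (a joint): Angle of the pan: 0 level (resting), grows as its front with the handle is lifted, stop at 1.3 rad. The hinge is lightly damped: let go, the pan sinks back to level by itself in about a second; about 5 N at the handle lifts it loaded. The load slides into the bin from about 0.8 rad and is surely out at 1.1 to 1.25 rad held for a second.
- pan_hinge (a point): Middle of the hinge line, 85 mm above the table; the line runs along the y of this frame, the handle swings about it in an arc of 175 mm radius.
- pan_floor (a point): Centre of the pan's inner floor (turns with the pan; 88 mm above the table when level). The pan inside is 127 mm (x) by 130 mm (y), walls 39 mm above the floor on the front and both sides, open towards the bin (+x).
- pan_handle (a point): Middle of the handle, a 12 mm round bar 90 mm long along the pan's y, 172 mm in front of the hinge and 30 mm above it when level (115 mm above the table), 37 mm clear of the pan's front wall. Gripped from above with the fingers before and behind it, it turns between them.
- marker_1: Marker pen, 134 x 12 mm, lying near the table's front edge on the left; a bystander. Origin: its middle, underside.
- wide_offcut: Short piece of cut pipe with a grey end plug filling it, standing on the table near the saw: outside 60 mm, 34 mm high, 0.18 kg. Origin: centre of the underside. May be absent. (Keep clear of the fixed saw: its front face is at x = 0.62 for y over 0.03, and its crank stands up to 0.25 m high over x 0.45 to 0.57, y 0.23 to 0.40.)
- short_offcut: Piece of cut pipe with a grey end plug filling it, standing on the table near the saw: outside 42 mm, 20 mm high, 0.09 kg. Origin: centre of the underside. May be absent.
- coupling_a: Split black plastic pipe coupling, scrap, 36 x 41 mm and 66 mm high, 0.19 kg, standing in the half of the pan next to the bin at the start, on the +y side. Origin: centre of the underside.
- coupling_b: A second coupling like coupling_a, on the -y side of the pan.
There are look-alikes about, which are no part of the job. Of the things that look like the short_offcut, the larger one is meant.

How it is judged:
On the way, in this order (a step that is already met when the one before it is completed fails the run):
1. the loose offcuts are in the tipping pan (x of wide_offcut in the frame of pan_floor between -0.066 and 0.07 m and y of wide_offcut in the frame of pan_floor between -0.068 and 0.068 m and z of wide_offcut in the frame of pan_floor between -0.01 and 0.075 m and x of short_offcut in the frame of pan_floor between -0.066 and 0.07 m and y of short_offcut in the frame of pan_floor between -0.068 and 0.068 m and z of short_offcut in the frame of pan_floor between -0.01 and 0.075 m), for 0.2 s.
2. the pan is tipped and all the scrap has slid into the bin (value of joint tip_pan above 0.7 rad and x of wide_offcut in the frame of scrap_station between 0 and 0.175 m and y of wide_offcut in the frame of scrap_station between -0.083 and 0.083 m and z of wide_offcut in the frame of scrap_station between -0.01 and 0.14 m and x of short_offcut in the frame of scrap_station between 0 and 0.175 m and y of short_offcut in the frame of scrap_station between -0.083 and 0.083 m and z of short_offcut in the frame of scrap_station between -0.01 and 0.14 m and x of coupling_a in the frame of scrap_station between 0 and 0.175 m and y of coupling_a in the frame of scrap_station between -0.083 and 0.083 m and z of coupling_a in the frame of scrap_station between -0.01 and 0.14 m and x of coupling_b in the frame of scrap_station between 0 and 0.175 m and y of coupling_b in the frame of scrap_station between -0.083 and 0.083 m and z of coupling_b in the frame of scrap_station between -0.01 and 0.14 m), for 0.2 s.
3. the pan is back down level (value of joint tip_pan below 0.06 rad), for 0.2 s.
At the end, for the whole second after the job is handed in: Every tool that is present lies home in its own pocket, flat on the pocket floor (origin within 7 mm of the pocket's point, turned within 0.08 rad, at most 3 mm above it, tilted under 0.09 rad) and at rest; all offcuts and couplings are inside the scrap bin; the pan is level (under 0.06 rad) (horizontal distance between pliers and pliers_pocket below 0.007 m and angle between the y axis of each of pliers, try_square, spanner_13 and the x axis of shadow_tray, either way round below 0.08 rad and angle between each of pliers, try_square, spanner_13's own z axis and vertical below 0.09 rad and z of pliers in the frame of pliers_pocket between -0.006 and 0.003 m and linear speed of each of pliers, try_square, spanner_13 below 0.02 m/s and horizontal distance between try_square and square_pocket below 0.007 m and z of try_square in the frame of square_pocket between -0.006 and 0.003 m and horizontal distance between spanner_13 and spanner_pocket below 0.007 m and z of spanner_13 in the frame of spanner_pocket between -0.006 and 0.003 m and x of wide_offcut in the frame of scrap_station between 0 and 0.175 m and y of wide_offcut in the frame of scrap_station between -0.083 and 0.083 m and z of wide_offcut in the frame of scrap_station between -0.01 and 0.14 m and x of short_offcut in the frame of scrap_station between 0 and 0.175 m and y of short_offcut in the frame of scrap_station between -0.083 and 0.083 m and z of short_offcut in the frame of scrap_station between -0.01 and 0.14 m and x of coupling_a in the frame of scrap_station between 0 and 0.175 m and y of coupling_a in the frame of scrap_station between -0.083 and 0.083 m and z of coupling_a in the frame of scrap_station between -0.01 and 0.14 m and x of coupling_b in the frame of scrap_station between 0 and 0.175 m and y of coupling_b in the frame of scrap_station between -0.083 and 0.083 m and z of coupling_b in the frame of scrap_station between -0.01 and 0.14 m and value of joint tip_pan below 0.06 rad); the robot touches nothing.
It fails at once if the marker pen is pushed more than 50 mm from where it lay (distance of marker_1 from where it was at the start of the episode above 0.05 m).
Of pliers, try_square, spanner_13 only 2 to 3 are there at a start; the rules pass over those that are not, and their reading is None.
Of wide_offcut, short_offcut only 1 to 2 are there at a start; the rules pass over those that are not, and their reading is None.
At some moment in a run one of pliers, try_square, spanner_13 may be knocked a few centimetres aside while the robot is not near it.
Once in a run the grip may slacken for a moment while it holds something.
It also fails if it takes over 208 s, if anything falls off the work surface, if the arm or the gripper's body presses on something with over 40 N, if the wrist force passes 120 N, or if a joint passes its speed limit or range.

ROBOT

A 6-joint arm with a two-finger parallel gripper is mounted at the origin on a cart in front of the work surface, level with it; the furniture and walls round the work are solid. World frame = base frame: x ahead of the robot, y to its left, z up, the work surface at z = 0. Lengths are in m, angles in rad, forces in N, time in s.
With the tool pointing down it reaches from about 0.25 to 0.725 m from the base axis. Payload 4 kg.
Tool frame: the origin (TCP) lies on the centre line of the jaws, within the pads' length; the fingertips stand 14 mm ahead of it and the grasp point (between the pads) lies 5 mm behind it; z points along the fingers, x is the direction in which the jaws open and shut, and the axes are right-handed (so a half turn about z gives the same grasp; the last joint's range is limited). The gripper opens to 85 mm and grips with 20 to 120 N. Pads are 22 mm wide; open, the fingers measure 114 mm over their backs; the gripper's body (76 mm by 85 mm) begins 54 mm behind the grasp point. The pads swing forward as they close: fully open they stand 13 mm farther back than shut.
Start: joints at [1.188, 0.241, 0.005, 1.335, 0, 1.571], TCP at [0.187, 0.464, 0.245] pointing down, gripper open.
Joint ranges: [-2.72, 2.72], [-1.05, 1.87], [-1.09, 1.28], [-1.99, 2.15], [-1.42, 1.44], [-3.14, 3.14]. Speed limits (rad/s): [2.79, 2.79, 3.14, 3.14, 3.14, 3.14].

INTERFACE

Orientations are given as a unit quaternion [x, y, z, w].
In Python, from workcell import get_obs, optics, ticket gives the robot as it stands.
- The arm moves only by the shell command python3 -m inch 'ROWS'. ROWS is JSON, a list that holds one entry, the list of rows, each a list of 5 numbers: the finger opening in cm, from 0 to 8.54, then the shift along the tool's x, y, z in cm, then the turn about the tool's z in degrees. In form: [[[fingers, dx, dy, dz, roll], ...]]. A call has exactly 5 rows; each row is the pose to reach, as a shift and turn from the pose measured when the call began, along the tool's axes at that moment; what a row does not reach only later rows make up. A row lasts 1/8 s, in which the tool goes at most 62.5 mm and 10.7 degrees, less where a joint would pass 70% of its speed; a pose out of reach is approached as far as the arm can. A call with a gripper value outside its range is refused whole. The fingers move at their own pace and stop on an object; the grip force is fixed at half the most. Time passes only in rows, so rows that repeat a pose let the fingers close, or fill a call up. It gives the time, the measured TCP pose, the force and the opening at its end, in the units of the state.
- get_obs(): the state, without advancing time (a new reading comes with each control period).
- optics.camera(name): name is "scene" or "top" or "wrist"; returns (picture, depth): 384x512x3 uint8, red, green, blue; 384x512 float32, m along the optical axis (not along the pixel's ray), 0 where there is no reading.
- optics.camera_info(name): a dict with "vfov" (degrees; the focal length in pixels is half the picture's height over the tangent of half this angle, whatever the lens; pixels are square), "cx", "cy" (the principal point, pixels), "R" (3x3) and "t" (3): a world point X has camera coordinates R X + t. Camera axes: x right, y down, z forward; pixel columns grow to the right and rows downward; lengths in m; the calibration is good to about 2 mm. A picture is of the moment at which its call begins: read the wrist's pose just before it. camera_info takes no time and is no camera call; for the wrist camera it gives the pose at the moment of the call.
- ticket.job_done(): hands the job in, once; it reports no verdict.
The state is a dict: "clock": time; "joint_pos": joint angles; "joint_vel": joint speeds; "tau": joint torques, N m; "eef_pos": TCP position; "tool_rot": TCP orientation; "ft_force": force on the tool from outside, world axes, zero at the start; "ft_torque": the same for the moment, N m; "grip_width": finger opening in m.
Only numpy, scipy, OpenCV 4.12 (cv2) and the standard library are available. Lean on these libraries where they do the work, as an engineer would, in place of code of your own. Each camera call takes 0.05 s, during which the arm holds its last target.

## Working session

There is one attempt and no reset: what is moved stays moved. The work goes in short steps, Python scripts to look and compute and a shell command to move; the robot and the scene stay as the last step left them, time stands still between calls to the robot, and variables do not carry over. Pictures are saved under pics/ and viewed, and the job is handed in when it is done.

```bash
ls -la; mkdir -p pics; cat > h.py <<'E'
import numpy as np, cv2
from workcell import get_obs, optics, ticket
from scipy.spatial.transform import Rotation as Rn
def cam(name,save=None):
    ci=optics.camera_info(name); im,d=optics.camera(name)
    if save: cv2.imwrite('pics/'+save,im[:,:,::-1])
    return im,d,ci
def cloud(d,ci):
    h,w=d.shape; f=h/2/np.tan(np.radians(ci['vfov'])/2)
    u,v=np.meshgrid(np.arange(w),np.arange(h))
    P=np.stack([(u-ci['cx'])/f*d,(v-ci['cy'])/f*d,d],-1)
    R=np.array(ci['R']);t=np.array(ci['t'])
    return (P-t)@R
def proj(X,ci,h=384):
    f=h/2/np.tan(np.radians(ci['vfov'])/2)
    c=np.asarray(X)@np.array(ci['R']).T+np.array(ci['t'])
    return np.stack([c[...,0]/c[...,2]*f+ci['cx'],c[...,1]/c[...,2]*f+ci['cy']],-1)
def st():
    o=get_obs(); R=Rn.from_quat(o['tool_rot']).as_matrix()
    return o,R
def delta(target,yaw=None):
    """target TCP world -> tool-frame shift cm; yaw= world angle of tool x axis"""
    o,R=st(); d=R.T@(np.array(target)-np.array(o['eef_pos']))*100
    r=None
    cur=np.arctan2(R[1,0],R[0,0])
    if yaw is not None:
        # tool z down: roll about tool z = -world yaw
        r=-(yaw-cur); r=(r+np.pi/2)%np.pi-np.pi/2; r=np.degrees(r)
    print('t',round(o['clock'],2),'pos',np.round(o['eef_pos'],4),'yaw',round(np.degrees(cur),1),'q6',round(o['joint_pos'][5],2),'w',round(o['grip_width'],4),'F',np.round(o['ft_force'],1),'| d cm',np.round(d,2),'roll',r, 'zaxis',np.round(R[:,2],3))
E
python3 - <<'E'
from h import *
import json
o=get_obs();print(o)
for n in('scene','top','wrist'):
    im,d,ci=cam(n,n+'0.png');print(n,ci, (d>0).mean())
    np.savez('pics/'+n+'0.npz',im=im,d=d,R=ci['R'],t=ci['t'],vfov=ci['vfov'],cx=ci['cx'],cy=ci['cy'])
E
```

```text
total 12
drwxr-xr-x  3 agent agent 4096 Dec  7 16:46 .
drwxr-xr-x 23 root  root  4096 Dec  7 16:46 ..
drwxr-xr-x  2 agent agent 4096 Dec  7 16:46 pics
{'clock': 0.0, 'joint_pos': array([ 1.18801832e+00,  2.41397089e-01,  3.73514757e-03,  1.33523428e+00,
       -1.05845101e-05,  1.57079243e+00]), 'joint_vel': array([ 4.54902015e-04, -1.50805851e-04,  4.69320466e-04,  1.14358542e-03,
        9.46374061e-05,  1.14474464e-04]), 'tau': array([-1.64841378e-03, -3.72314394e+01,  2.52409530e+01,  1.70097820e-02,
        4.20722972e-05,  8.57366615e-06]), 'eef_pos': array([0.18652391, 0.463247  , 0.24442506]), 'tool_rot': array([ 8.28701915e-01,  5.59689229e-01, -8.67135266e-04,  5.92027617e-04]), 'ft_force': array([-0.22174221,  0.57566262, -0.68383693]), 'ft_torque': array([-0.03632282,  0.02967472, -0.00338448]), 'grip_width': 0.08528119844141209}
scene {'vfov': 56.88535545976043, 'cx': 252.3344146452702, 'cy': 190.03699953388912, 'R': array([[ 0.58751622, -0.80917999,  0.00724109],
       [-0.43091015, -0.32041726, -0.84359304],
       [ 0.68493878,  0.49250434, -0.53693421]]), 't': array([-0.39845767,  0.27487224,  0.75064831])} 0.9258066813151041
top {'vfov': 49.56707888120101, 'cx': 256.070273800651, 'cy': 192.85263914171804, 'R': array([[ 0.02796699, -0.99950349,  0.01451262],
       [-0.9919385 , -0.02954456, -0.12322799],
       [ 0.12359558, -0.01094931, -0.99227226]]), 't': array([-0.15251732,  0.52815001,  1.15435494])} 0.9960072835286459
wrist {'vfov': 68.91940131975987, 'cx': 250.02295079851143, 'cy': 187.20016181354433, 'R': array([[ 0.37330278,  0.9277059 , -0.00260678],
       [ 0.88915639, -0.35698626,  0.28628957],
       [ 0.26466194, -0.10919053, -0.9581396 ]]), 't': array([-0.49778851, -0.03729286,  0.37989458])} 0.9959208170572916
```

View pics/top0.png

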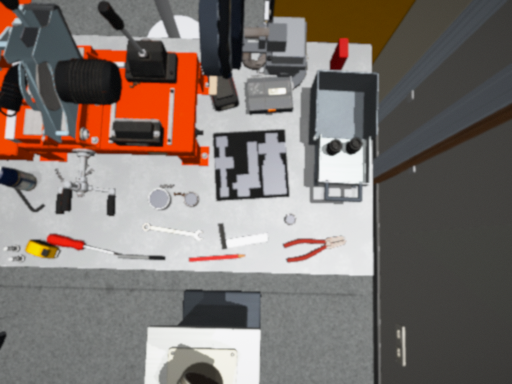

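View pics/scene0.png

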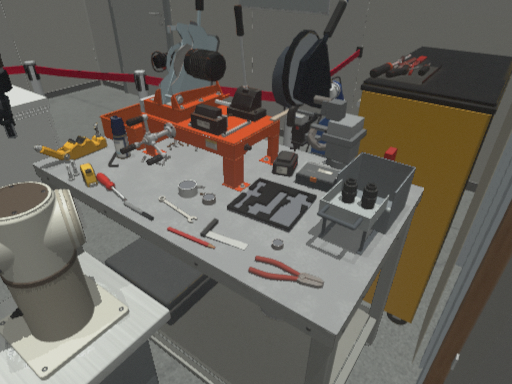

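View pics/wrist0.png

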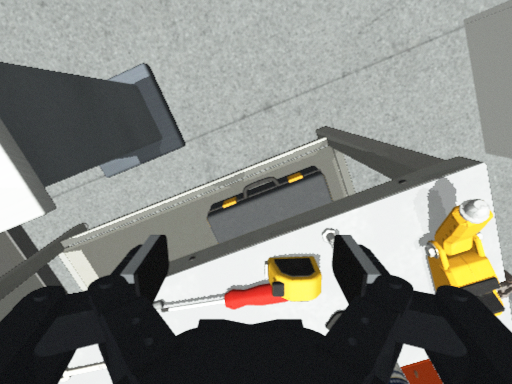

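The top view shows the spanner (172,232), square (240,238), pliers (315,245), marker (215,257), offcuts near (160,199), (190,199) and (290,218), the tray (250,165) and the station (340,140). I'll zoom in and measure them.

```bash
cat >> h.py <<'E'
def load(n):
    z=np.load('pics/'+n+'.npz'); return z['im'],z['d'],dict(R=z['R'],t=z['t'],vfov=float(z['vfov']),cx=float(z['cx']),cy=float(z['cy']))
E
python3 - <<'E'
from h import *
im,d,ci=load('top0')
P=cloud(d,ci)
c=im[120:270,130:390]; 
cv2.imwrite('pics/topz.png',cv2.resize(c,None,fx=3,fy=3,interpolation=cv2.INTER_CUBIC)[:,:,::-1])
for n,(u,v) in dict(wide=(160,199),short=(190,200),small=(290,218),table=(270,215),couA=(333,147),couB=(353,145),pan=(340,170),handle=(337,201),trayc=(250,165),bin=(340,100)).items():
    print(n,np.round(P[v,u],4))
o=get_obs();print(o['clock'])
E
```

```text
wide [0.5068 0.1356 0.0321]
short [0.5076 0.0521 0.0203]
small [ 0.4645 -0.2372  0.0157]
table [ 0.4727 -0.1802 -0.0023]
couA [ 0.6445 -0.3337  0.1512]
couB [ 0.6515 -0.3861  0.1512]
pan [ 0.5961 -0.3661  0.0867]
handle [ 0.5191 -0.3754  0.0033]
trayc [ 0.6183 -0.1173  0.0041]
bin [ 0.8254 -0.3827  0.0064]
0.15
```

View pics/topz.png

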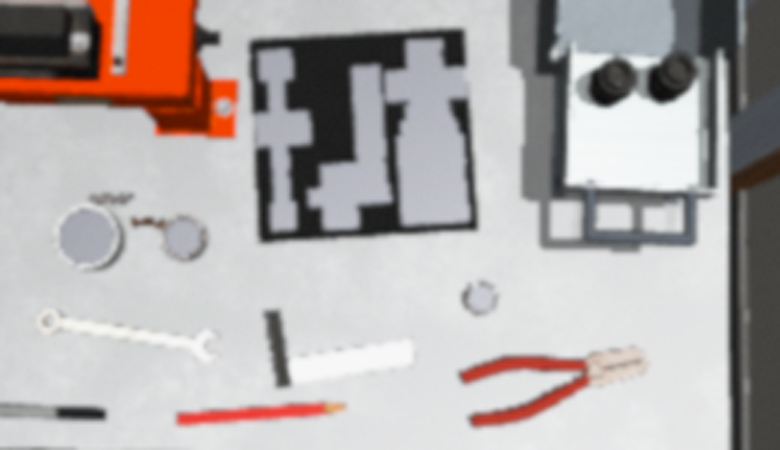

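```bash
cat > seg.py <<'E'
from h import *
def comps(P,roi,zmin,zmax=0.06,minn=8):
    x0,x1,y0,y1=roi
    m=((P[...,2]>zmin)&(P[...,2]<zmax)&(P[...,0]>x0)&(P[...,0]<x1)&(P[...,1]>y0)&(P[...,1]<y1)).astype(np.uint8)
    n,l,s,c=cv2.connectedComponentsWithStats(m)
    for i in range(1,n):
        if s[i,4]>=minn:
            Q=P[l==i]; r=cv2.minAreaRect((Q[:,:2]*1000).astype(np.float32))
            print('n',s[i,4],'px',np.round(c[i]),'mean',np.round(Q.mean(0),4),'zmed',round(np.median(Q[:,2]),4),'rect c',np.round(r[0],1),'sz',np.round(r[1],1),'a',round(r[2],1))
E
python3 - <<'E'
from seg import *
im,d,ci=load('top0');P=cloud(d,ci)
print('table z', [round(float(P[v,u,2]),4) for u,v in((270,215),(210,180),(130,210),(230,215),(300,190))])
comps(P,(0.3,0.6,-0.3,0.2),0.003)
print();comps(P,(0.4,0.9,-0.46,-0.25),0.03,0.3)
E
```

```text
table z [-0.0023, -0.0047, 0.0008, 0.0001, 0.0031]
n 1840 px [250. 185.] mean [ 0.5591 -0.1206  0.0103] zmed 0.0087 rect c [ 560.2 -127. ] sz [ 87.5 218.5] a 2.8
n 453 px [161. 197.] mean [0.5124 0.135  0.028 ] zmed 0.0313 rect c [520.7 140.4] sz [67.6 86. ] a 80.1
n 214 px [189. 198.] mean [0.5146 0.0547 0.0162] zmed 0.0173 rect c [513.   64.9] sz [74.2 42. ] a 89.0
n 8 px [199. 208.] mean [0.4878 0.0263 0.0038] zmed 0.0035 rect c [486.7  27.3] sz [ 5.9 17.6] a 1.8
n 99 px [290. 219.] mean [ 0.463  -0.2389  0.0125] zmed 0.013 rect c [ 465.4 -239.5] sz [30.5 35.4] a 47.1
n 265 px [173. 231.] mean [0.4187 0.0976 0.0072] zmed 0.0071 rect c [419.8  99.8] sz [178.2  33.6] a 82.9
n 354 px [234. 239.] mean [ 0.4004 -0.0779  0.0091] zmed 0.0081 rect c [418.8 -90.4] sz [ 77.  110.9] a 12.3
n 10 px [264. 236.] mean [ 0.4113 -0.1637  0.0047] zmed 0.0043 rect c [ 411. -164.] sz [16.1  6.5] a 69.8
n 150 px [298. 242.] mean [ 0.3976 -0.2607  0.0123] zmed 0.0127 rect c [ 397.7 -260.3] sz [20.3 81.4] a 14.8
n 11 px [263. 240.] mean [ 0.4005 -0.1616  0.0057] zmed 0.0052 rect c [ 400.5 -161.5] sz [18.1  6.3] a 77.7
n 141 px [300. 257.] mean [ 0.3537 -0.2679  0.0118] zmed 0.0122 rect c [ 352.9 -267.2] sz [26.9 72.5] a 23.6
n 241 px [216. 257.] mean [ 0.3473 -0.0287  0.0078] zmed 0.0079 rect c [347.2 -32.8] sz [ 20.2 162.4] a 7.5
n 138 px [150. 257.] mean [0.3419 0.159  0.0102] zmed 0.0108 rect c [336.4 158. ] sz [28.3 82.9] a 1.7

n 51 px [305.  61.] mean [ 0.8727 -0.2548  0.1633] zmed 0.1655 rect c [ 877.3 -254.2] sz [43.   8.2] a 0.0
n 4884 px [346. 135.] mean [ 0.6944 -0.3783  0.0995] zmed 0.0913 rect c [ 703.8 -372.5] sz [166.8 391.9] a 88.8
```

```bash
python3 - <<'E'
from seg import *
o,R=st();print(np.round(R,3))
ci=optics.camera_info('wrist');print('cam pos',-np.array(ci['R']).T@ci['t'])
# camera in tool frame
C=-np.array(ci['R']).T@ci['t'];print('cam in tool',R.T@(C-o['eef_pos']), 'cam axes in tool', np.round(np.array(ci['R'])@R,3))
delta([0.40,0.09,0.30],np.pi/2)
im,d,ci=load('top0');P=cloud(d,ci)
# pan region slices
for zlo,zhi,nm in((0.08,0.095,'floor'),(0.12,0.135,'rim'),(0.10,0.125,'h115'),(0.135,0.16,'140')):
    m=(P[...,2]>zlo)&(P[...,2]<zhi)&(P[...,1]<-0.25)&(P[...,1]>-0.47)&(P[...,0]>0.45)&(P[...,0]<0.95)
    o_=np.zeros((384,512,3),np.uint8);o_[m]=255
    Q=P[m];print(nm,m.sum(),np.round(Q.min(0),3),np.round(Q.max(0),3),np.round(Q.mean(0),3))
    cv2.imwrite('pics/m_%s.png'%nm,cv2.resize(o_[50:210,290:390],None,fx=3,fy=3))
z=P[50:210,290:390,2]
v=np.clip(z/0.17,0,1)*255
cv2.imwrite('pics/zmap.png',cv2.resize(cv2.applyColorMap(v.astype(np.uint8),cv2.COLORMAP_JET),None,fx=3.6,fy=3.6,interpolation=cv2.INTER_NEAREST))
E
```

```text
[[ 0.373  0.928 -0.001]
 [ 0.928 -0.373 -0.002]
 [-0.002  0.    -1.   ]]
cam pos [0.11845958 0.49001412 0.37348452]
cam in tool [-0.00095238 -0.0731313  -0.12887092] cam axes in tool [[ 1.    -0.     0.001]
 [ 0.     0.958 -0.286]
 [-0.001  0.286  0.958]]
t 0.15 pos [0.1866 0.4634 0.2446] yaw 68.1 q6 1.57 w 0.0857 F [0.4 0.7 0.1] | d cm [-26.68  33.74  -5.49] roll -21.928854575391473 zaxis [-0.001 -0.002 -1.   ]
floor 1887 [ 0.555 -0.456  0.08 ] [ 0.949 -0.289  0.095] [ 0.647 -0.375  0.088]
rim 758 [ 0.507 -0.457  0.12 ] [ 0.949 -0.289  0.135] [ 0.688 -0.378  0.126]
h115 1180 [ 0.507 -0.457  0.1  ] [ 0.949 -0.289  0.125] [ 0.684 -0.377  0.115]
140 794 [ 0.636 -0.458  0.135] [ 0.95  -0.251  0.159] [ 0.775 -0.37   0.142]
```

View pics/zmap.png

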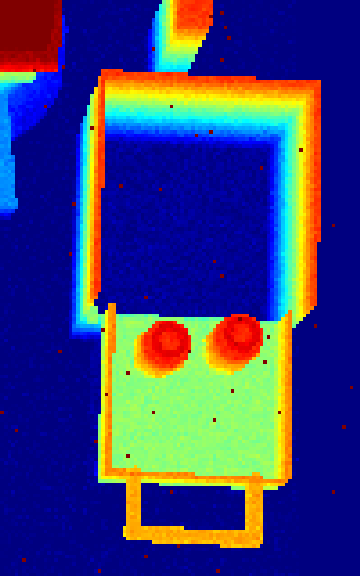

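The height map shows the bin at the top, the pan with both couplings near the bin side, and the handle bar at (325–362, 196–201). I'll fit the station pose, then move above the offcuts.

```bash
python3 - <<'E'
from seg import *
im,d,ci=load('top0');P=cloud(d,ci)
def sel(u0,u1,v0,v1,z0,z1):
    Q=P[v0:v1,u0:u1].reshape(-1,3); return Q[(Q[:,2]>z0)&(Q[:,2]<z1)]
H=sel(326,362,194,203,0.10,0.13); print('handle bar',H.shape,np.round(H.mean(0),4),'slope dx/dy',np.polyfit(H[:,1],H[:,0],1))
F=sel(322,366,180,186,0.118,0.135);print('front wall rim',F.shape,np.round(F.mean(0),4),np.polyfit(F[:,1],F[:,0],1),F[:,0].min(),F[:,0].max())
L=sel(316,322,140,178,0.118,0.135);print('left rim',np.round(L.mean(0),4),np.polyfit(L[:,0],L[:,1],1))
Rr=sel(366,373,140,178,0.118,0.135);print('right rim',np.round(Rr.mean(0),4),np.polyfit(Rr[:,0],Rr[:,1],1))
B=sel(320,375,68,75,0.13,0.15);print('back rim bin',np.round(B.mean(0),4),np.polyfit(B[:,1],B[:,0],1))
LB=sel(315,322,80,130,0.133,0.15);print('bin left',np.round(LB.mean(0),4),np.polyfit(LB[:,0],LB[:,1],1))
for u,v in((337,144),(357,143)):
    Q=sel(u-6,u+6,v-6,v+6,0.145,0.165);print('coupling',len(Q),np.round(Q.mean(0),4))
# tray edges
T=sel(205,295,125,205,0.011,0.02);r=cv2.minAreaRect((T[:,:2]*1000).astype(np.float32));print('tray',r)
E
```

```text
handle bar (182, 3) [ 0.5148 -0.3709  0.1197] slope dx/dy [0.00098635 0.51513137]
front wall rim (91, 3) [ 0.5565 -0.3652  0.1239] [0.01191088 0.560877  ] 0.5480730967577617 0.5620530951317793
left rim [ 0.6163 -0.3038  0.1256] [-0.02123632 -0.29075168]
right rim [ 0.6222 -0.4367  0.1252] [-0.01587789 -0.42684152]
back rim bin [ 0.858  -0.3756  0.1369] [0.0218276 0.8662463]
bin left [ 0.7611 -0.2925  0.1391] [-0.02109225 -0.2764196 ]
coupling 69 [ 0.6529 -0.3426  0.1517]
coupling 68 [ 0.658  -0.3958  0.1513]
tray ((619.4979248046875, -106.37467956542969), (200.89779663085938, 239.5060577392578), 5.087094306945801)
```

```bash
python3 -m inch '[[[8.5,-5,6.2,-1,-10],[8.5,-10,12.4,-2,-20],[8.5,-16,18.6,-4,-22],[8.5,-22,25,-5.5,-22],[8.5,-26.7,33.7,-5.5,-22]]]'; python3 -m inch '[[[8.5,0,3,0,0],[8.5,0,3,0,0],[8.5,0,3,0,0],[8.5,0,3,0,0],[8.5,0,3,0,0]]]'; python3 -c "
from h import *
delta([0.40,0.09,0.30],np.pi/2)"
```

```text
clock: 0.78
eef_pos: [0.3313, 0.1951, 0.2894]
tool_rot: [0.706, 0.708, -0.0, 0.0]
ft_force: [0.8, 1.0, -1.1]
grip_width: 0.0849
clock: 1.4
eef_pos: [0.3606, 0.1956, 0.2893]
tool_rot: [0.706, 0.708, -0.0, 0.0]
ft_force: [-0.1, 0.3, 0.4]
grip_width: 0.0849
t 1.4 pos [0.3606 0.1956 0.2893] yaw 90.2 q6 0.49 w 0.0849 F [-0.1  0.3  0.4] | d cm [-10.58   3.9   -1.05] roll 0.21694399673774495 zaxis [ 0.    -0.001 -1.   ]
```

```bash
python3 -m inch '[[[8.5,-5,3,-1,0],[8.5,-10.5,5,-1,0],[8.5,-10.5,5,-1,0],[8.5,-10.5,5,-1,0],[8.5,-10.5,5,-1,0]]]'; python3 - <<'E'
from seg import *
delta([0.507,0.135,0.2],np.pi/2)
im,d,ci=cam('wrist','w1.png');P=cloud(d,ci)
np.savez('pics/w1.npz',im=im,d=d,R=ci['R'],t=ci['t'],vfov=ci['vfov'],cx=ci['cx'],cy=ci['cy'])
comps(P,(0.25,0.7,-0.1,0.25),0.004,0.05,60)
print('table',np.round(P[150:330:60,100:500:130,2],4))
E
```

```text
clock: 2.02
eef_pos: [0.4105, 0.092, 0.2994]
tool_rot: [0.705, 0.709, -0.0, 0.0]
ft_force: [0.4, -0.2, -0.5]
grip_width: 0.0848
t 2.02 pos [0.4105 0.092  0.2994] yaw 90.4 q6 0.21 w 0.0848 F [ 0.4 -0.2 -0.5] | d cm [4.25 9.68 9.94] roll 0.357032659383892 zaxis [ 0.    -0.001 -1.   ]
n 877 px [171. 110.] mean [ 0.3463 -0.0237  0.0089] zmed 0.0089 rect c [346.4 -25.1] sz [ 12.  149.6] a 5.7
n 780 px [315. 108.] mean [0.3429 0.1838 0.0113] zmed 0.0115 rect c [342.9 183.6] sz [132.3  13. ] a 88.1
n 1045 px [150. 147.] mean [ 0.4002 -0.0585  0.0109] zmed 0.01 rect c [412.6 -66.9] sz [74.9 61.4] a 10.8
n 881 px [254. 159.] mean [0.4183 0.0968 0.0079] zmed 0.0078 rect c [417.7 100. ] sz [175.7  28.2] a 83.7
n 1456 px [280. 219.] mean [0.5078 0.137  0.0296] zmed 0.0325 rect c [519.1 137.5] sz [60.  81.7] a 79.8
n 726 px [228. 219.] mean [0.5127 0.0564 0.0167] zmed 0.0185 rect c [512.5  67.6] sz [75.5 41.5] a 87.0
n 3067 px [170. 264.] mean [ 0.5995 -0.0438  0.0119] zmed 0.0123 rect c [608.5 -55. ] sz [190.4  82.2] a 5.0
n 806 px [223. 281.] mean [0.6258 0.0466 0.0192] zmed 0.0133 rect c [643.3  45.6] sz [60.2 79. ] a 0.3
table [[0.0035 0.0009 0.0023 0.0229]
 [0.0005 0.0205 0.     0.1128]
 [0.0076 0.0028 0.333  0.4283]]
```

View pics/w1.png

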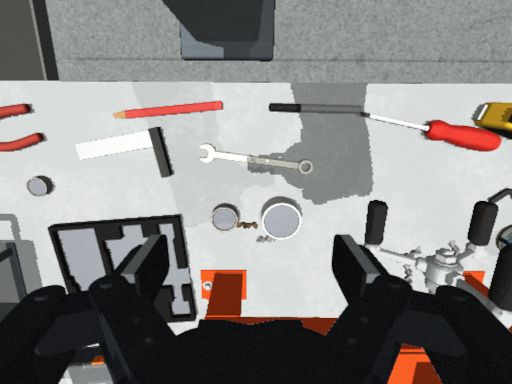

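The wrist view shows the wide offcut at (281,219), the short one at (225,218) and the spanner at (255,160). The marker is the black pen at (315,108), and the red one is a pencil. Next I'll fit the offcut centres.

```bash
python3 - <<'E'
from seg import *
for n in('w1','top0'):
    im,d,ci=load(n);P=cloud(d,ci)
    for nm,c,z0,z1,r in(('wide',(0.507,0.136),.025,.042,.045),('short',(0.508,0.053),.014,.03,.035)):
        m=(np.hypot(P[...,0]-c[0],P[...,1]-c[1])<r)&(P[...,2]>z0)&(P[...,2]<z1)
        Q=P[m];print(n,nm,m.sum(),np.round(Q.mean(0),4),'min',np.round(np.percentile(Q,3,axis=0),4),'max',np.round(np.percentile(Q,97,axis=0),4), 'minEnc',cv2.minEnclosingCircle((Q[:,:2]*1000).astype(np.float32)))
delta([0.506,0.136,0.10],np.pi/2)
E
```

```text
w1 wide 1205 [0.5075 0.1393 0.0328] min [0.4804 0.1128 0.0294] max [0.5348 0.1654 0.0354] minEnc ((508.63531494140625, 139.58070373535156), 30.451330184936523)
w1 short 560 [0.5116 0.0508 0.019 ] min [0.4924 0.0323 0.0161] max [0.5306 0.0692 0.0214] minEnc ((515.1542358398438, 56.81513214111328), 27.906301498413086)
top0 wide 361 [0.5089 0.1384 0.0321] min [0.4834 0.1115 0.0278] max [0.535  0.1647 0.037 ] minEnc ((508.579345703125, 138.57728576660156), 30.74881935119629)
top0 short 168 [0.513  0.0502 0.0184] min [0.4934 0.0315 0.0146] max [0.5309 0.0693 0.0229] minEnc ((514.92041015625, 56.35742950439453), 27.896957397460938)
t 2.08 pos [0.4105 0.0921 0.2994] yaw 90.4 q6 0.21 w 0.085 F [ 0.1  1.4 -0.1] | d cm [ 4.35  9.57 19.94] roll 0.3744681133379697 zaxis [ 0.    -0.001 -1.   ]
```

```bash
python3 -m inch '[[[8.5,2,4,4,0],[8.5,4.67,9.8,8,0],[8.5,4.67,9.8,14,0],[8.5,4.67,9.8,20,0],[8.5,4.67,9.8,22,0]]]'; python3 -c "
from h import *
delta([0.5085,0.139,0.024],np.pi/2)"
```

```text
clock: 2.7
eef_pos: [0.5047, 0.14, 0.0749]
tool_rot: [0.704, 0.71, -0.004, -0.002]
ft_force: [0.1, 0.1, 0.5]
grip_width: 0.0851
t 2.7 pos [0.5047 0.14   0.0749] yaw 90.5 q6 0.26 w 0.0851 F [0.1 0.1 0.5] | d cm [-0.09  0.42  5.09] roll 0.5400500517374329 zaxis [-0.008 -0.003 -1.   ]
```

```bash
python3 -m inch '[[[8.5,-0.1,0.4,2.5,0],[8.5,-0.1,0.4,5.1,0],[8.5,-0.1,0.4,5.1,0],[5,-0.1,0.4,5.1,0],[5,-0.1,0.4,5.1,0]]]'; python3 -m inch '[[[5,0,0,0,0],[5,0,0,0,0],[5,0,0,0,0],[5,0,0,0,0],[5,0,0,-1,0]]]';python3 -c "
from h import *
delta([0.5085,0.139,0.024],np.pi/2)"
```

```text
clock: 3.32
eef_pos: [0.5096, 0.1398, 0.0259]
tool_rot: [0.704, 0.711, -0.002, -0.001]
ft_force: [-0.8, 0.3, -0.3]
grip_width: 0.0581
clock: 3.95
eef_pos: [0.5087, 0.1395, 0.0354]
tool_rot: [0.704, 0.711, -0.003, -0.002]
ft_force: [-0.5, 0.2, -2.1]
grip_width: 0.058
t 3.95 pos [0.5087 0.1395 0.0354] yaw 90.6 q6 0.26 w 0.058 F [-0.5  0.2 -2.1] | d cm [-0.05 -0.02  1.14] roll 0.5755064274892386 zaxis [-0.007 -0.002 -1.   ]
```

```bash
python3 -m inch '[[[5,0,0,-6,0],[5,0,-1,-12,0],[5,-4,-2,-18,0],[5,-10,-2,-20,0],[5,-16,-2,-20,0]]]'; python3 -m inch '[[[5,-6,0,0,0],[5,-12,0,0,0],[5,-18,0,0,0],[5,-24,0,0,0],[5,-30,0,0,0]]]';python3 -c "
from h import *
delta([0.595,-0.360,0.20],np.pi/2-0.019)"
```

```text
clock: 4.58
eef_pos: [0.493, -0.0153, 0.2392]
tool_rot: [0.703, 0.711, -0.001, 0.001]
ft_force: [0.9, -0.1, -1.9]
grip_width: 0.0579
clock: 5.2
eef_pos: [0.4963, -0.3172, 0.2407]
tool_rot: [0.703, 0.711, -0.001, 0.001]
ft_force: [1.3, -0.1, -1.9]
grip_width: 0.0577
t 5.2 pos [ 0.4963 -0.3172  0.2407] yaw 90.7 q6 -0.58 w 0.0577 F [ 1.3 -0.1 -1.9] | d cm [-4.39  9.81  4.09] roll 1.7801148831169822 zaxis [ 0.001 -0.003 -1.   ]
```

```bash
python3 -m inch '[[[5,-2,4,0,1.8],[5,-4.4,9.8,4,1.8],[5,-4.4,9.8,4,1.8],[5,-4.4,9.8,4,1.8],[5,-4.4,9.8,4,1.8]]]'; python3 - <<'E'
from seg import *
delta([0.595,-0.360,0.116],np.pi/2-0.019)
im,d,ci=cam('wrist','w2.png');P=cloud(d,ci)
np.savez('pics/w2.npz',im=im,d=d,R=ci['R'],t=ci['t'],vfov=ci['vfov'],cx=ci['cx'],cy=ci['cy'])
E
```

```text
clock: 5.82
eef_pos: [0.5945, -0.3599, 0.2034]
tool_rot: [0.714, 0.7, -0.0, 0.003]
ft_force: [0.3, 0.6, -1.2]
grip_width: 0.0579
t 5.83 pos [ 0.5945 -0.3599  0.2034] yaw 88.9 q6 -0.52 w 0.0579 F [ 0.3  0.6 -1.2] | d cm [0.02 0.02 8.74] roll -0.013272300738834786 zaxis [ 0.003 -0.004 -1.   ]
```

View pics/w2.png

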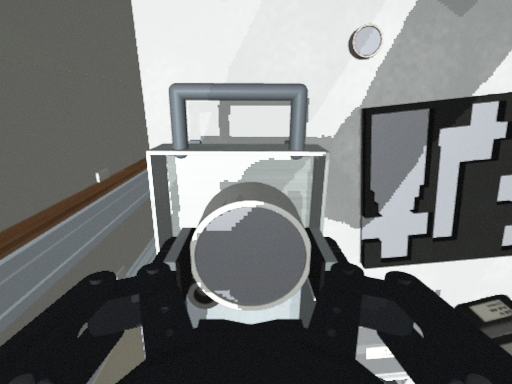

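The wrist view shows the wide offcut held at (250,255) over the pan, whose front wall is at row 150 and its side walls at columns 152 and 325. I'll check the wall and handle positions in this cloud.

```bash
python3 - <<'E'
from seg import *
im,d,ci=load('w2');P=cloud(d,ci)
def sel(u0,u1,v0,v1,z0,z1):
    Q=P[v0:v1,u0:u1].reshape(-1,3); return Q[(Q[:,2]>z0)&(Q[:,2]<z1)]
H=sel(172,305,82,102,0.105,0.13);print('bar',len(H),np.round(H.mean(0),4),np.percentile(H[:,1],[1,99]),np.polyfit(H[:,1],H[:,0],1))
F=sel(155,320,143,155,0.12,0.135);print('front',len(F),np.round(F.mean(0),4))
L=sel(145,162,155,230,0.118,0.135);print('right wall(-y)',len(L),np.round(L.mean(0),4))
R_=sel(318,332,155,230,0.118,0.135);print('left wall(+y)',len(R_),np.round(R_.mean(0),4))
E
```

```text
bar 2344 [ 0.5131 -0.3688  0.1201] [-0.41491675 -0.32156287] [0.02382052 0.52186651]
front 914 [ 0.555  -0.3714  0.1254]
right wall(-y) 598 [ 0.5859 -0.4357  0.125 ]
left wall(+y) 509 [ 0.5872 -0.3042  0.1254]
```

```bash
python3 -m inch '[[[5,0,0,4,0],[5,0,0,7,0],[5,0,0,8.7,0],[5,0,0,8.8,0],[6.8,0,0,8.8,0]]]'; python3 -m inch '[[[6.8,0,0,0,0],[6.8,0,0,0,0],[6.8,0,0,-4,0],[6.8,0,0,-9,0],[6.8,0,-4,-12,0]]]';python3 - <<'E'
from seg import *
delta([0.512,0.0505,0.1],np.pi/2)
im,d,ci=cam('wrist','w3.png')
E
```

```text
clock: 6.5
eef_pos: [0.5959, -0.361, 0.1184]
tool_rot: [0.714, 0.7, 0.0, 0.005]
ft_force: [-0.3, -0.7, 0.6]
grip_width: 0.0682
clock: 7.12
eef_pos: [0.5577, -0.3598, 0.2408]
tool_rot: [0.713, 0.701, 0.001, 0.008]
ft_force: [-0.7, -0.5, 0.3]
grip_width: 0.0683
t 7.12 pos [ 0.5577 -0.3598  0.2408] yaw 89.0 q6 -0.56 w 0.0683 F [-0.7 -0.5  0.3] | d cm [41.07 -5.43 13.64] roll -0.970193508492226 zaxis [ 0.012 -0.009 -1.   ]
```

View pics/w3.png

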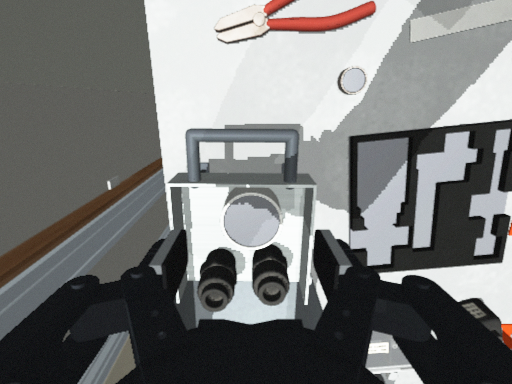

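The wide offcut stands upright in the pan at (252,217), in front of both couplings. Next is the short one.

```bash
python3 -m inch '[[[8,6,-2,0,0],[8,12,-5,0,-1],[8,18,-5.4,0,-1],[8,24,-5.4,2,-1],[8,30,-5.4,4,-1]]]'; python3 -m inch '[[[8,6,0,2,0],[8,11,0,6,0],[8,11,0,6,0],[8,11,0,6,0],[8,11,0,6,0]]]';python3 - <<'E'
from seg import *
delta([0.512,0.0505,0.014],np.pi/2)
im,d,ci=cam('wrist','w4.png');P=cloud(d,ci)
m=(np.hypot(P[...,0]-.512,P[...,1]-.0505)<.035)&(P[...,2]>.014)&(P[...,2]<.03)
Q=P[m];print(m.sum(),np.round(Q.mean(0),4),np.round(np.percentile(Q,3,axis=0),4),np.round(np.percentile(Q,97,axis=0),4))
E
```

```text
clock: 7.8
eef_pos: [0.5056, -0.0622, 0.2036]
tool_rot: [0.708, 0.706, 0.001, 0.01]
ft_force: [1.6, 0.2, -0.1]
grip_width: 0.0801
clock: 8.43
eef_pos: [0.5081, 0.046, 0.1436]
tool_rot: [0.709, 0.705, 0.002, 0.011]
ft_force: [-0.7, -0.1, 1.1]
grip_width: 0.0801
t 8.43 pos [0.5081 0.046  0.1436] yaw 89.7 q6 0.1 w 0.0801 F [-0.7 -0.1  1.1] | d cm [ 0.61  0.15 12.96] roll -0.33020679874075554 zaxis [ 0.018 -0.013 -1.   ]
1548 [0.5113 0.0504 0.0188] [0.4925 0.0321 0.0166] [0.5302 0.0687 0.0211]
```

View pics/w4.png

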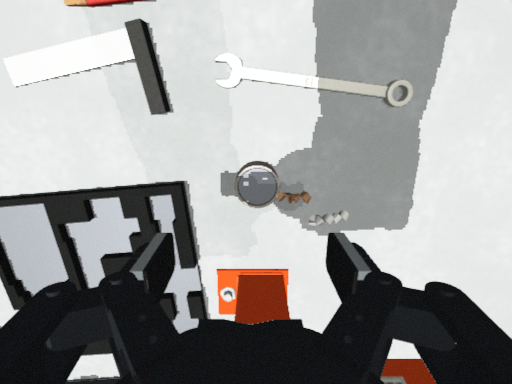

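```bash
python3 -m inch '[[[8,0.6,0.15,5,0],[8,0.6,0.15,9,0],[8,0.6,0.15,11,0],[8,0.6,0.15,12.6,0],[8,0.6,0.15,12.6,0]]]';python3 -m inch '[[[3.4,0,0,0,0],[3.4,0,0,0,0],[3.4,0,0,0,0],[3.4,0,0,0,0],[3.4,0,0,0,0]]]'; python3 -m inch '[[[3.4,0,0,-1,0],[3.4,0,0,-5,0],[3.4,0,0,-10,0],[3.4,0,0,-16,0],[3.4,0,0,-16,0]]]';python3 - <<'E'
from seg import *
delta([0.595,-0.360,0.23],np.pi/2-0.019)
E
```

```text
clock: 9.1
eef_pos: [0.5115, 0.0491, 0.0171]
tool_rot: [0.71, 0.704, 0.001, 0.01]
ft_force: [0.0, 0.3, 0.3]
grip_width: 0.0802
clock: 9.72
eef_pos: [0.5127, 0.049, 0.0187]
tool_rot: [0.71, 0.704, 0.002, 0.011]
ft_force: [-1.7, 0.2, 5.5]
grip_width: 0.0396
clock: 10.35
eef_pos: [0.5133, 0.0516, 0.185]
tool_rot: [0.71, 0.704, 0.007, 0.015]
ft_force: [0.3, -0.3, -0.9]
grip_width: 0.0396
t 10.35 pos [0.5133 0.0516 0.185 ] yaw 89.5 q6 0.12 w 0.0396 F [ 0.3 -0.3 -0.9] | d cm [-41.14   8.64  -3.76] roll 0.6115011441605813 zaxis [ 0.032 -0.011 -0.999]
```

```bash
python3 -m inch '[[[3.4,-6,0,-1,0],[3.4,-12,0,-3,0],[3.4,-18,0,-4,0],[3.4,-18,0,-4,0],[3.4,-18,0,-4,0]]]'; python3 -c "
from h import *
delta([0.595,-0.360,0.23],np.pi/2-0.019)"
python3 -m inch '[[[3.4,-6,2,0,0],[3.4,-12,4,0,0],[3.4,-18,8,0,0],[3.4,-23,8,0,0],[3.4,-23,8,0,0]]]'; python3 -c "
from h import *
delta([0.595,-0.360,0.23],np.pi/2-0.019)"
```

```text
clock: 10.98
eef_pos: [0.5097, -0.1278, 0.2261]
tool_rot: [0.71, 0.704, 0.007, 0.014]
ft_force: [-1.0, 0.5, -0.9]
grip_width: 0.0397
t 10.97 pos [ 0.5097 -0.1278  0.2261] yaw 89.5 q6 -0.24 w 0.0397 F [-1.   0.5 -0.9] | d cm [-23.14   8.75   0.11] roll 0.5587346965934811 zaxis [ 0.03  -0.01  -0.999]
clock: 11.6
eef_pos: [0.5876, -0.3605, 0.2275]
tool_rot: [0.711, 0.703, 0.006, 0.013]
ft_force: [-0.3, 0.8, -1.2]
grip_width: 0.0394
t 11.6 pos [ 0.5876 -0.3605  0.2275] yaw 89.3 q6 -0.54 w 0.0394 F [-0.3  0.8 -1.2] | d cm [ 0.05  0.75 -0.23] roll 0.42341059710247325 zaxis [ 0.027 -0.009 -1.   ]
```

```bash
python3 -m inch '[[[3.4,0,0.8,1,0],[3.4,0,0.8,3,0],[3.4,0,0.8,3,0],[3.4,0,0.8,3,0],[3.4,0,0.8,3,0]]]'; python3 - <<'E'
from seg import *
delta([0.595,-0.360,0.145],np.pi/2-0.019)
im,d,ci=cam('wrist','w5.png')
E
```

```text
clock: 12.22
eef_pos: [0.597, -0.3604, 0.1991]
tool_rot: [0.711, 0.703, 0.007, 0.014]
ft_force: [0.2, -0.1, -0.0]
grip_width: 0.0395
t 12.22 pos [ 0.597  -0.3604  0.1991] yaw 89.4 q6 -0.53 w 0.0395 F [ 0.2 -0.1 -0. ] | d cm [ 0.09 -0.36  5.4 ] roll 0.47540453067548805 zaxis [ 0.029 -0.01  -1.   ]
```

View pics/w5.png

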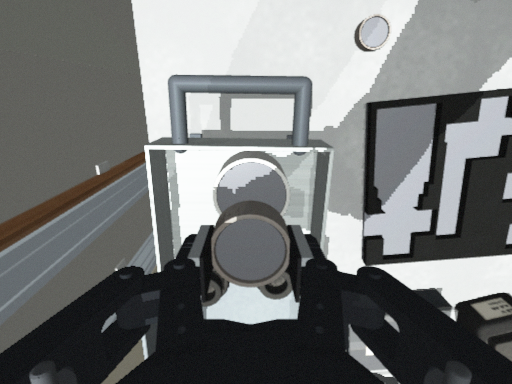

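```bash
python3 - <<'E'
from seg import *
im,d,ci=cam('wrist');P=cloud(d,ci)
m=(P[...,2]>.114)&(P[...,2]<.13)&(np.hypot(P[...,0]-.595,P[...,1]+.361)<.036)
Q=P[m];print(m.sum(),np.round(Q.min(0),4),np.round(Q.max(0),4))
print(np.round(proj([[.595,-.361,.122],[.565,-.361,.122]],ci)))
E
python3 -m inch '[[[3.4,0,-0.3,2,0],[3.4,0,-0.3,4,0],[3.4,0,-0.3,5.3,0],[3.4,0,-0.3,5.4,0],[3.4,0,-0.3,5.4,0]]]'
```

```text
3214 [ 0.564  -0.391   0.1141] [ 0.611  -0.3312  0.1246]
[[252. 197.]
 [251. 159.]]
clock: 12.95
eef_pos: [0.5957, -0.3616, 0.1456]
tool_rot: [0.711, 0.703, 0.007, 0.014]
ft_force: [0.3, 0.3, -0.6]
grip_width: 0.0393
```

```bash
python3 -m inch '[[[5.5,0,0,0.3,0],[5.5,0,0,0.3,0],[5.5,0,0,0.3,0],[5.5,0,0,0,0],[5.5,0,0,0,0]]]';  python3 -m inch '[[[5.5,0,0,-3,0],[5.5,0,0,-7,0],[5.5,0,-4,-9,0],[5.5,0,-4,-9,0],[5.5,0,-4,-9,0]]]';python3 - <<'E'
from seg import *
delta([0.595,-0.360,0.145],np.pi/2-0.019)
im,d,ci=cam('wrist','w6.png')
P=cloud(d,ci)
m=(P[...,2]>.133)&(P[...,2]<.148)&(np.hypot(P[...,0]-.595,P[...,1]+.361)<.036)
Q=P[m];print(m.sum(),np.round(Q.min(0),4),np.round(Q.max(0),4))
E
```

```text
clock: 13.58
eef_pos: [0.5959, -0.3617, 0.1462]
tool_rot: [0.711, 0.703, 0.007, 0.015]
ft_force: [-0.3, 0.2, -0.5]
grip_width: 0.0552
clock: 14.2
eef_pos: [0.5534, -0.3603, 0.2349]
tool_rot: [0.711, 0.703, 0.007, 0.015]
ft_force: [-1.2, -0.0, -0.1]
grip_width: 0.0548
t 14.2 pos [ 0.5534 -0.3603  0.2349] yaw 89.3 q6 -0.57 w 0.0548 F [-1.2 -0.  -0.1] | d cm [0.17 3.88 9.11] roll 0.42348358232539596 zaxis [ 0.031 -0.011 -0.999]
1797 [ 0.5741 -0.3832  0.133 ] [ 0.6168 -0.3416  0.1444]
```

View pics/w6.png

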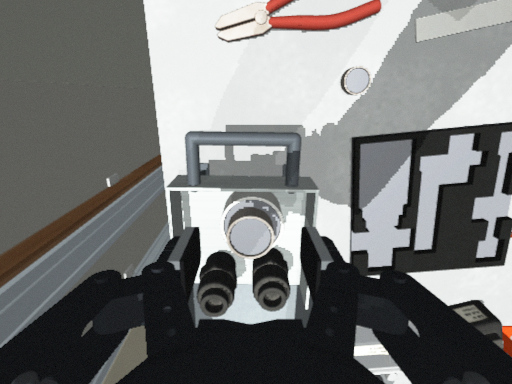

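Both offcuts are stacked in the pan, the short one standing at (251,232) on top of the wide one. Next I'll turn 90° over the handle.

```bash
python3 -m inch '[[[5,0,-1,0,10.6],[5,0,-2,0,21.2],[5,0.5,-3,0,31.8],[5,1,-4,0,42.4],[5,1,-4,0,53]]]';python3 -m inch '[[[5,0,0,0,10],[5,0,0,0,20],[5,0,0,0,30],[5,0,0,0,37],[5,0,0,0,37]]]'; python3 -c "
from h import *
delta([0.5135,-0.350,0.12],-0.019)"
```

```text
clock: 14.88
eef_pos: [0.5135, -0.349, 0.2316]
tool_rot: [0.951, 0.309, 0.012, 0.009]
ft_force: [0.5, -0.7, 0.2]
grip_width: 0.0501
clock: 15.5
eef_pos: [0.5139, -0.3487, 0.2303]
tool_rot: [1.0, -0.007, 0.013, 0.004]
ft_force: [-0.2, -0.2, -0.2]
grip_width: 0.0501
t 15.5 pos [ 0.5139 -0.3487  0.2303] yaw -0.8 q6 0.99 w 0.0501 F [-0.2 -0.2 -0.2] | d cm [-0.34  0.05 11.03] roll 0.2671425897266228 zaxis [ 0.027 -0.008 -1.   ]
```

```bash
python3 -m inch '[[[3.5,-0.35,0.1,3,0],[3.5,-0.35,0.1,6,0],[3.5,-0.35,0.1,7,0],[3.5,-0.35,0.1,7,0],[3.5,-0.35,0.1,7,0]]]'; python3 - <<'E'
from seg import *
delta([0.5135,-0.350,0.11],-0.019)
im,d,ci=cam('wrist','w7.png')
print(np.round(proj([[0.5135,-.335,.121],[.5135,-.4,.121]],ci)))
E
```

```text
clock: 16.12
eef_pos: [0.5131, -0.3507, 0.1616]
tool_rot: [1.0, -0.007, 0.014, 0.005]
ft_force: [0.1, 0.2, 0.3]
grip_width: 0.0348
t 16.12 pos [ 0.5131 -0.3507  0.1616] yaw -0.8 q6 0.98 w 0.0348 F [0.1 0.2 0.3] | d cm [-0.11 -0.12  5.16] roll 0.30234309778193913 zaxis [ 0.028 -0.009 -1.   ]
[[250. 195.]
 [251. 282.]]
```

View pics/w7.png

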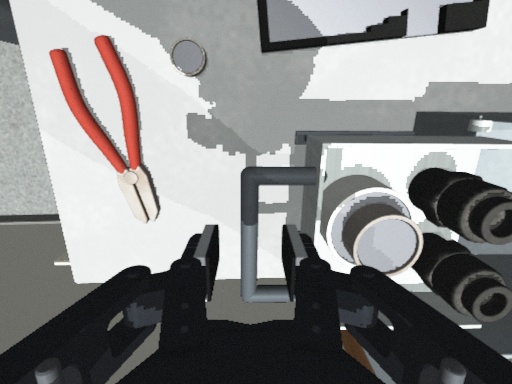

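```bash
python3 -m inch '[[[3.5,-0.1,-0.4,3,0],[3.5,-0.1,-0.4,5.1,0],[3.5,-0.1,-0.4,5.1,0],[3.5,-0.1,-0.4,5.1,0],[0.6,-0.1,-0.4,5.1,0]]]';python3 -m inch '[[[0.6,0,0,0,0],[0.6,0,0,0,0],[0.6,0,0,0,0],[0.6,0,0,0,0],[0.6,0,0,0,0]]]'; python3 - <<'E'
from seg import *
delta([0.5135,-0.347,0.11],-0.019)
R=st()[1]
p0=np.array(get_obs()['eef_pos']); a0=np.arctan2(.03,.172)
for th in(.2,.4,.6,.8,.9,1.0,1.1,1.15,1.2):
    dw=.175*np.array([-np.cos(th+a0)+np.cos(a0),0,np.sin(th+a0)-np.sin(a0)])
    dw=np.array([dw[0]*np.cos(.019),-dw[0]*np.sin(.019),dw[2]])
    print(th,np.round(p0+dw,3),'d cm',np.round(R.T@dw*100,2),'r',round(np.hypot(*(p0+dw)[:2]),3))
E
```

```text
clock: 16.8
eef_pos: [0.5146, -0.3479, 0.1125]
tool_rot: [1.0, -0.007, 0.016, 0.006]
ft_force: [0.8, 0.2, 0.2]
grip_width: 0.0179
clock: 17.42
eef_pos: [0.5139, -0.3479, 0.1126]
tool_rot: [1.0, -0.007, 0.015, 0.006]
ft_force: [-5.4, 0.5, 1.9]
grip_width: 0.0095
t 17.43 pos [ 0.5139 -0.3479  0.1126] yaw -0.8 q6 0.99 w 0.0095 F [-5.4  0.5  1.9] | d cm [-0.05 -0.09  0.26] roll 0.2782371610440493 zaxis [ 0.03  -0.011 -0.999]
0.2 [ 0.523 -0.348  0.146] d cm [ 1.04  0.04 -3.33] r 0.629
0.4 [ 0.539 -0.348  0.177] d cm [ 2.73  0.08 -6.4 ] r 0.642
0.6 [ 0.561 -0.349  0.205] d cm [ 4.99  0.12 -9.06] r 0.661
0.8 [ 0.588 -0.349  0.227] d cm [  7.73   0.16 -11.22] r 0.684
0.9 [ 0.603 -0.35   0.236] d cm [  9.25   0.17 -12.09] r 0.697
1.0 [ 0.618 -0.35   0.244] d cm [ 10.85   0.19 -12.8 ] r 0.711
1.1 [ 0.635 -0.35   0.25 ] d cm [ 12.51   0.2  -13.35] r 0.725
1.15 [ 0.643 -0.35   0.252] d cm [ 13.36   0.21 -13.56] r 0.733
1.2 [ 0.652 -0.351  0.254] d cm [ 14.22   0.22 -13.72] r 0.74
```

```bash
python3 -m inch '[[[0.6,0.5,0,-1.7,0],[0.6,1,0,-3.3,0],[0.6,1.8,0,-4.9,0],[0.6,2.7,0.1,-6.4,0],[0.6,3.8,0.1,-7.8,0]]]'; python3 - <<'E'
from seg import *
o,R=st();p=np.array(o['eef_pos']);delta(p)
p0=np.array([.5139,-.3479,.1126]);a0=np.arctan2(.03,.172)
h=p0+.175*np.array([np.cos(a0),0,-np.sin(a0)])
v=p-h;print('th',np.arctan2(v[2],-v[0])-a0,'r',np.hypot(v[0],v[2]))
for th in(.5,.6,.7,.8,.9,1.0,1.1,1.15,1.2):
    w=h+.175*np.array([-np.cos(th+a0),0,np.sin(th+a0)]);w[1]-=.019*(w[0]-p0[0])
    print(th,'d cm',np.round(R.T@(w-p)*100,2))
E
```

```text
clock: 18.05
eef_pos: [0.5463, -0.3486, 0.19]
tool_rot: [1.0, -0.008, 0.011, 0.005]
ft_force: [-9.7, -1.4, -1.2]
grip_width: 0.0097
t 18.05 pos [ 0.5463 -0.3486  0.19  ] yaw -0.9 q6 1.02 w 0.0097 F [-9.7 -1.4 -1.2] | d cm [0. 0. 0.] roll None zaxis [ 0.021 -0.01  -1.   ]
th 0.48181407340397236 r 0.17650822418169573
0.5 d cm [ 0.32 -0.01 -0.15]
0.6 d cm [ 1.5   0.01 -1.44]
0.7 d cm [ 2.81  0.03 -2.6 ]
0.8 d cm [ 4.23  0.04 -3.63]
0.9 d cm [ 5.74  0.05 -4.51]
1.0 d cm [ 7.33  0.07 -5.23]
1.1 d cm [ 8.99  0.08 -5.79]
1.15 d cm [ 9.84  0.08 -6.01]
1.2 d cm [10.7   0.09 -6.18]
```

```bash
python3 -m inch '[[[0.6,1.5,0,-1.4,0],[0.6,2.8,0,-2.6,0],[0.6,4.2,0,-3.6,0],[0.6,5.7,0,-4.5,0],[0.6,7.3,0,-5.2,0]]]'; cat > th.py <<'E'
from seg import *
o,R=st();p=np.array(o['eef_pos']);delta(p)
p0=np.array([.5139,-.3479,.1126]);a0=np.arctan2(.03,.172)
h=p0+.175*np.array([np.cos(a0),0,-np.sin(a0)])
v=p-h;print('th',np.arctan2(v[2],-v[0])-a0,'r',np.hypot(v[0],v[2]),'rad',np.hypot(p[0],p[1]))
for th in(0,.1,.2,.3,.4,.5,.6,.7,.8,.9,1.0,1.1,1.15,1.2,1.25):
    w=h+.175*np.array([-np.cos(th+a0),0,np.sin(th+a0)]);w[1]-=.019*(w[0]-p0[0])
    print(th,'d cm',np.round(R.T@(w-p)*100,2))
E
python3 th.py
```

```text
clock: 18.68
eef_pos: [0.6158, -0.3503, 0.2476]
tool_rot: [1.0, -0.009, 0.01, 0.007]
ft_force: [-15.5, 1.4, 22.1]
grip_width: 0.0099
t 18.68 pos [ 0.6158 -0.3503  0.2476] yaw -1.0 q6 1.07 w 0.0099 F [-15.5   1.4  22.1] | d cm [0. 0. 0.] roll None zaxis [ 0.019 -0.014 -1.   ]
th 0.9946207297653928 r 0.17949718491938438 rad 0.7084885506220161
0 d cm [-10.46  -0.24  13.3 ]
0.1 d cm [-10.04  -0.22  11.6 ]
0.2 d cm [-9.45 -0.2   9.95]
0.3 d cm [-8.7  -0.17  8.37]
0.4 d cm [-7.8  -0.15  6.87]
0.5 d cm [-6.75 -0.13  5.47]
0.6 d cm [-5.57 -0.11  4.18]
0.7 d cm [-4.26 -0.1   3.02]
0.8 d cm [-2.85 -0.08  1.99]
0.9 d cm [-1.34 -0.06  1.11]
1.0 d cm [ 0.26 -0.05  0.38]
1.1 d cm [ 1.91 -0.04 -0.18]
1.15 d cm [ 2.76 -0.04 -0.4 ]
1.2 d cm [ 3.62 -0.03 -0.58]
1.25 d cm [ 4.48 -0.03 -0.71]
```

```bash
python3 -m inch '[[[0.6,1,0,0.2,0],[0.6,1.9,0,-0.1,0],[0.6,2.4,0,-0.2,0],[0.6,2.8,0,-0.2,0],[0.6,2.8,0,-0.2,0]]]'; python3 th.py | head -2; python3 -c "
from h import *
cam('top','t1.png')"
```

```text
clock: 19.3
eef_pos: [0.644, -0.3511, 0.2569]
tool_rot: [1.0, -0.009, 0.013, 0.009]
ft_force: [-8.0, 3.2, 18.1]
grip_width: 0.0095
t 19.3 pos [ 0.644  -0.3511  0.2569] yaw -1.0 q6 1.09 w 0.0095 F [-8.   3.2 18.1] | d cm [0. 0. 0.] roll None zaxis [ 0.026 -0.018 -1.   ]
th 1.1602572528300852 r 0.17939406197791816 rad 0.7334915075767593
```

View pics/t1.png

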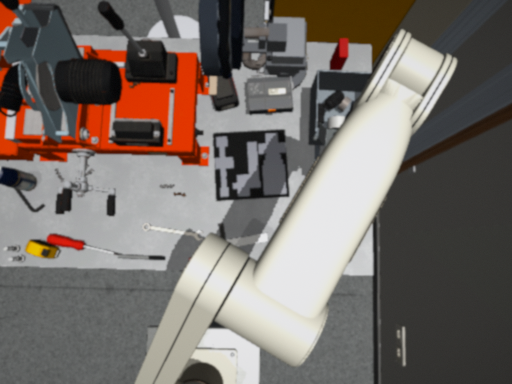

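Reach is fine and the pan is at about 1.16 rad. I'll go on to 1.2, hold, and look from the scene camera.

```bash
python3 -m inch '[[[0.6,0.4,0,0.1,0],[0.6,0.7,0,0,0],[0.6,0.7,0,0,0],[0.6,0.7,0,0,0],[0.6,0.7,0,0,0]]]';python3 -m inch '[[[0.6,0,0,0,0],[0.6,0,0,0,0],[0.6,0,0,0,0],[0.6,0,0,0,0],[0.6,0,0,0,0]]]'; python3 th.py | head -2; python3 -c "
from h import *
im,d,ci=cam('scene','s1.png')
cv2.imwrite('pics/s1z.png',cv2.resize(im[90:300,270:470],None,fx=2.8,fy=2.8)[:,:,::-1])
im,d,ci=cam('wrist','w8.png')"
```

```text
clock: 19.98
eef_pos: [0.6516, -0.3513, 0.2591]
tool_rot: [1.0, -0.009, 0.014, 0.01]
ft_force: [-3.4, 1.5, 8.7]
grip_width: 0.0097
clock: 20.6
eef_pos: [0.6517, -0.3513, 0.2592]
tool_rot: [1.0, -0.009, 0.015, 0.01]
ft_force: [-3.5, 0.8, 4.9]
grip_width: 0.0096
t 20.6 pos [ 0.6517 -0.3513  0.2592] yaw -1.0 q6 1.09 w 0.0096 F [-3.5  0.8  4.9] | d cm [0. 0. 0.] roll None zaxis [ 0.029 -0.019 -0.999]
th 1.2045370167695144 r 0.18002130737110048 rad 0.7403153555460849
```

View pics/s1z.png

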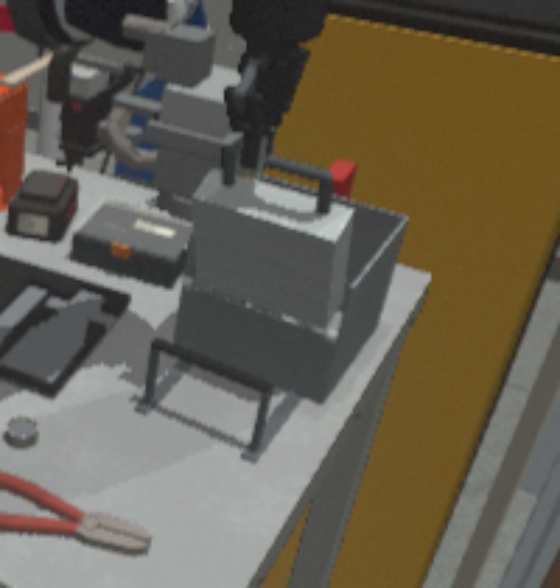

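View pics/w8.png

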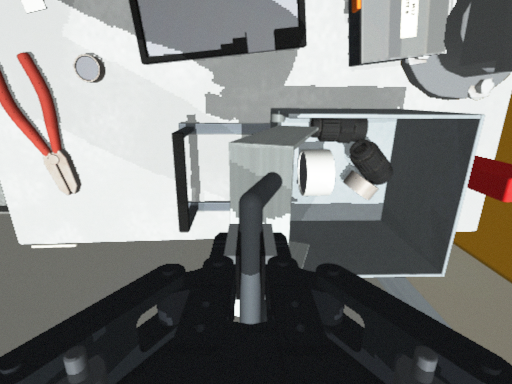

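The wrist view shows both couplings (340,128 and 370,160), the short offcut (360,183) and the wide offcut (318,172) inside the bin. I'll check the wide one's position.

```bash
python3 -c "
from h import *
im,d,ci=cam('wrist','w9.png');P=cloud(d,ci)
for n,(u,v) in dict(wideface=(322,172),wideedge=(305,172),wl=(328,172),short=(362,185),ca=(340,128),cb=(370,160),floor=(345,215)).items(): print(n,np.round(P[v,u],3))
"; python3 -m inch '[[[0.6,0,0,0,0],[0.6,0,0,0,0],[0.6,0,0,0,0],[0.6,0,0,0,0],[0.6,0,0,0,0]]]'; python3 th.py
```

```text
wideface [ 0.743 -0.363  0.063]
wideedge [ 0.727 -0.368  0.044]
wl [ 0.751 -0.364  0.063]
short [ 0.801 -0.387  0.047]
ca [ 0.769 -0.314  0.041]
cb [ 0.803 -0.352  0.057]
floor [ 0.799 -0.447  0.004]
clock: 21.38
eef_pos: [0.6517, -0.3513, 0.2592]
tool_rot: [1.0, -0.009, 0.015, 0.01]
ft_force: [-3.2, 0.5, 3.8]
grip_width: 0.0094
t 21.38 pos [ 0.6517 -0.3513  0.2592] yaw -1.0 q6 1.09 w 0.0094 F [-3.2  0.5  3.8] | d cm [0. 0. 0.] roll None zaxis [ 0.029 -0.019 -0.999]
th 1.2045327680960485 r 0.179983963638625 rad 0.7403221716001206
0 d cm [-14.2   -0.38  14.24]
0.1 d cm [-13.77  -0.34  12.55]
0.2 d cm [-13.16  -0.31  10.91]
0.3 d cm [-12.4   -0.28   9.33]
0.4 d cm [-11.48  -0.25   7.84]
0.5 d cm [-10.42  -0.22   6.45]
0.6 d cm [-9.23 -0.19  5.18]
0.7 d cm [-7.91 -0.17  4.02]
0.8 d cm [-6.48 -0.15  3.01]
0.9 d cm [-4.97 -0.13  2.14]
1.0 d cm [-3.37 -0.11  1.43]
1.1 d cm [-1.71 -0.1   0.88]
1.15 d cm [-0.86 -0.09  0.67]
1.2 d cm [ 0.   -0.09  0.5 ]
1.25 d cm [ 0.87 -0.08  0.38]
```

```bash
python3 -m inch '[[[0.6,-1.7,-0.1,0.6,0],[0.6,-3.4,-0.1,1.1,0],[0.6,-5,-0.1,1.9,0],[0.6,-6.5,-0.1,2.8,0],[0.6,-7.9,-0.2,3.9,0]]]'; python3 th.py
```

```text
clock: 22.0
eef_pos: [0.5746, -0.3494, 0.2202]
tool_rot: [1.0, -0.009, 0.017, 0.011]
ft_force: [-3.9, -0.9, 8.0]
grip_width: 0.0094
t 22.0 pos [ 0.5746 -0.3494  0.2202] yaw -1.0 q6 1.04 w 0.0094 F [-3.9 -0.9  8. ] | d cm [0. 0. 0.] roll None zaxis [ 0.034 -0.022 -0.999]
th 0.7166638397348588 r 0.17726096737531627 rad 0.6725209500411723
0 d cm [-6.44 -0.28 10.54]
0.1 d cm [-6.   -0.24  8.85]
0.2 d cm [-5.39 -0.2   7.21]
0.3 d cm [-4.61 -0.17  5.64]
0.4 d cm [-3.69 -0.13  4.16]
0.5 d cm [-2.62 -0.1   2.77]
0.6 d cm [-1.42 -0.07  1.5 ]
0.7 d cm [-0.1  -0.04  0.36]
0.8 d cm [ 1.33 -0.02 -0.65]
0.9 d cm [ 2.86  0.01 -1.51]
1.0 d cm [ 4.46  0.02 -2.21]
1.1 d cm [ 6.12  0.04 -2.75]
1.15 d cm [ 6.97  0.05 -2.96]
1.2 d cm [ 7.83  0.05 -3.12]
1.25 d cm [ 8.7   0.06 -3.24]
```

```bash
python3 -m inch '[[[0.6,-2.6,-0.1,2.7,0],[0.6,-4.6,-0.2,5.5,0],[0.6,-5.6,-0.2,7.5,0],[0.6,-6.1,-0.2,9,0],[0.6,-6.4,-0.3,10.2,0]]]'; python3 th.py|head -3;python3 -m inch '[[[0.6,0,0,0.2,0],[0.6,0,0,0.2,0],[3.2,0,0,0,0],[3.2,0,0,0,0],[3.2,0,0,0,0]]]'; python3 th.py|head -3
```

```text
clock: 22.62
eef_pos: [0.5144, -0.348, 0.1151]
tool_rot: [1.0, -0.009, 0.017, 0.011]
ft_force: [-1.9, -1.8, 2.8]
grip_width: 0.0095
t 22.62 pos [ 0.5144 -0.348   0.1151] yaw -1.0 q6 0.99 w 0.0095 F [-1.9 -1.8  2.8] | d cm [0. 0. 0.] roll None zaxis [ 0.035 -0.023 -0.999]
th 0.014695277284305142 r 0.17500865582435365 rad 0.6210407248840529
0 d cm [-0.05 -0.02  0.25]
clock: 23.25
eef_pos: [0.5148, -0.348, 0.115]
tool_rot: [1.0, -0.008, 0.018, 0.011]
ft_force: [0.7, -0.1, 0.2]
grip_width: 0.032
t 23.25 pos [ 0.5148 -0.348   0.115 ] yaw -0.9 q6 0.99 w 0.032 F [ 0.7 -0.1  0.2] | d cm [0. 0. 0.] roll None zaxis [ 0.035 -0.023 -0.999]
th 0.014621790311665578 r 0.17455672507665287 rad 0.6213617346809014
0 d cm [-0.1  -0.01  0.24]
```

```bash
python3 -m inch '[[[3.2,0,0,-4,0],[3.2,0,0,-8,0],[3.2,-3,-2,-12,0],[3.2,-6,-4,-13.5,0],[3.2,-6,-4,-13.5,0]]]'; python3 -m inch '[[[8.5,-4,-2,0,0],[8.5,-6.5,-3,0,0],[8.5,-6.5,-3,0,0],[8.5,-6.5,-3,0,0],[8.5,-6.5,-3,0,0]]]';python3 - <<'E'
from seg import *
delta([0.39,-0.28,0.25],0)
im,d,ci=cam('wrist','w10.png');P=cloud(d,ci)
np.savez('pics/w10.npz',im=im,d=d,R=ci['R'],t=ci['t'],vfov=ci['vfov'],cx=ci['cx'],cy=ci['cy'])
comps(P,(0.25,0.7,-0.5,0.25),0.005,0.05,60)
E
```

```text
clock: 23.88
eef_pos: [0.4501, -0.3032, 0.2491]
tool_rot: [1.0, -0.008, 0.019, 0.012]
ft_force: [-0.2, 0.4, -0.5]
grip_width: 0.032
clock: 24.5
eef_pos: [0.3868, -0.2727, 0.2456]
tool_rot: [1.0, -0.008, 0.019, 0.012]
ft_force: [-0.0, -0.7, 0.1]
grip_width: 0.0851
t 24.5 pos [ 0.3868 -0.2727  0.2456] yaw -0.9 q6 0.97 w 0.0851 F [-0.  -0.7  0.1] | d cm [ 0.35  0.73 -0.41] roll -0.9046361709097068 zaxis [ 0.038 -0.025 -0.999]
n 116 px [211.   7.] mean [ 0.3539 -0.1013  0.007 ] zmed 0.007 rect c [ 353.6 -102.6] sz [ 9.2 16.9] a 3.7
n 456 px [248.  13.] mean [ 0.3963 -0.1068  0.006 ] zmed 0.0059 rect c [ 396.9 -108.8] sz [24.  33.4] a 10.4
n 17110 px [425.  57.] mean [ 0.6097 -0.1574  0.0099] zmed 0.0073 rect c [ 612.3 -158.2] sz [180.9 140.3] a 4.3
n 2543 px [242. 179.] mean [ 0.3849 -0.3046  0.0126] zmed 0.0126 rect c [ 387. -313.] sz [ 62.2 178.8] a 14.5
n 509 px [302. 129.] mean [ 0.462  -0.239   0.0139] zmed 0.014 rect c [ 462.1 -239.3] sz [30.4 31.2] a 6.1
n 856 px [470. 178.] mean [ 0.6873 -0.3066  0.0262] zmed 0.0263 rect c [ 683.3 -308.5] sz [44.5 21.2] a 73.0
n 229 px [388. 184.] mean [ 0.5795 -0.3134  0.0211] zmed 0.0179 rect c [ 585.8 -314.4] sz [13.3 44.3] a 88.3
n 92 px [420. 181.] mean [ 0.6345 -0.3156  0.0055] zmed 0.0054 rect c [ 636.8 -315.7] sz [13.6 42.7] a 88.4
n 102 px [380. 256.] mean [ 0.5851 -0.4248  0.0181] zmed 0.012 rect c [ 589.2 -426.3] sz [27.4 12.5] a 0.1
```

View pics/w10.png

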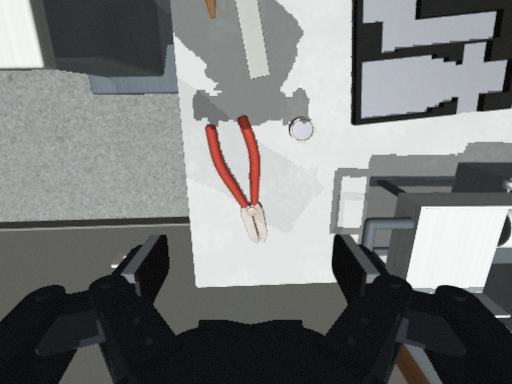

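The wrist view shows the pan down with a bare white floor, and the pliers at (242,180) with the jaws pointing down. The fitted outline of 62×179 mm matches the given size. I'll compute the grasp.

```bash
cat > fit.py <<'E'
from seg import *
from scipy.optimize import minimize
def tray():
    pass
E
python3 - <<'E'
from seg import *
im,d,ci=load('w10');P=cloud(d,ci)
c=np.array([.387,-.313]);a=np.radians(14.5);ex=np.array([np.cos(a),np.sin(a)]);ey=np.array([-np.sin(a),np.cos(a)])
m=(P[...,2]>.005)&(P[...,2]<.03)&(np.hypot(P[...,0]-c[0],P[...,1]-c[1])<.1)
Q=P[m];L=np.stack([(Q[:,:2]-c)@ex,(Q[:,:2]-c)@ey],1)*1000
for y in range(-95,95,10):
    s=(L[:,1]>=y)&(L[:,1]<y+10); 
    if s.sum(): print(y,s.sum(),np.round([L[s,0].min(),L[s,0].max(),L[s,0].mean()],1), round(Q[s,2].mean(),4))
g=c-.046*ey;print(g)
delta([g[0],g[1],0.018],a)
delta([g[0],g[1],0.06],a)
E
```

```text
-95 26 [-9.5  8.5 -1. ] 0.0114
-85 93 [-13.8  12.3  -0.7] 0.0115
-75 113 [-14.4  13.2  -0.3] 0.0117
-65 126 [-15.2  13.8  -0.9] 0.0118
-55 128 [-15.7  14.4  -0.3] 0.0118
-45 149 [-16.5  15.3  -0.3] 0.0121
-35 121 [-13.6  13.1   0.1] 0.0117
-25 116 [-16.3  15.1  -0.5] 0.0121
-15 133 [-19.1  19.    0.1] 0.0124
-5 143 [-22.2  21.9   0.2] 0.0128
5 158 [-25.   26.    0.1] 0.0131
15 161 [-28.2  28.5   0.5] 0.013
25 157 [-30.2  29.6   0.7] 0.0132
35 217 [-31.   92.5  20.4] 0.0134
45 235 [-31.1  88.3  23.2] 0.0134
55 192 [-30.5  82.6   9.8] 0.0131
65 171 [-29.6  30.2   0.6] 0.0131
75 171 [-28.2  28.8  -0.1] 0.0131
85 74 [-27.4  27.8   0.7] 0.0123
[ 0.39851748 -0.35753479]
t 24.55 pos [ 0.3866 -0.2727  0.2456] yaw -0.9 q6 0.97 w 0.0851 F [-0.9  0.3 -0. ] | d cm [ 0.45  7.92 22.99] roll -15.405154100873093 zaxis [ 0.038 -0.025 -0.999]
t 24.55 pos [ 0.3866 -0.2727  0.2456] yaw -0.9 q6 0.97 w 0.0851 F [-0.9  0.3 -0. ] | d cm [ 0.61  8.02 18.79] roll -15.405154100873093 zaxis [ 0.038 -0.025 -0.999]
```

```bash
python3 -m inch '[[[7,0.2,3,2,-8],[7,0.5,6,4,-15.4],[7,0.6,8,8,-15.4],[7,0.6,8,13.5,-15.4],[7,0.6,8,19.5,-15.4]]]'; python3 - <<'E'
from seg import *
a=np.radians(14.5)
delta([.3985,-.3575,.018],a)
E
```

```text
clock: 25.18
eef_pos: [0.3998, -0.3588, 0.0516]
tool_rot: [0.992, 0.126, 0.018, 0.016]
ft_force: [0.9, -0.1, -1.0]
grip_width: 0.0701
t 25.18 pos [ 0.3998 -0.3588  0.0516] yaw 14.5 q6 0.58 w 0.0701 F [ 0.9 -0.1 -1. ] | d cm [-0.2  -0.28  3.35] roll -0.024721262239776207 zaxis [ 0.04  -0.026 -0.999]
```

```bash
python3 -m inch '[[[7,0,0,-3,0],[7,0,0,-6,0],[7,0,0,-9,0],[7,0,0,-12,0],[7,0,0,-14,0]]]'; python3 -m inch '[[[7,0,0,-1,0],[7,0,0,-1.5,0],[7,0,0,-2,0],[7,0,0,-2,0],[7,0,0,-2,0]]]'; python3 -c "
from h import *
delta([.3985,-.3575,.06])"
python3 -m inch '[[[7,0,0,0,0],[7,0,0,4,0],[7,0,0,9,0],[7,0,0,15,0],[7,0,0,15,0]]]'; python3 -c "
from h import *
delta([.3985,-.3575,.018],np.radians(14.5))"
```

```text
clock: 25.8
eef_pos: [0.3952, -0.3559, 0.1927]
tool_rot: [0.992, 0.126, 0.019, 0.016]
ft_force: [0.4, 0.0, -0.3]
grip_width: 0.0699
clock: 26.42
eef_pos: [0.3942, -0.3551, 0.2121]
tool_rot: [0.992, 0.126, 0.018, 0.016]
ft_force: [-0.5, 0.1, 0.4]
grip_width: 0.0704
t 26.43 pos [ 0.3942 -0.3551  0.2121] yaw 14.5 q6 0.58 w 0.0704 F [-0.5  0.1  0.4] | d cm [-0.13 -0.21 15.21] roll None zaxis [ 0.04  -0.027 -0.999]
clock: 27.05
eef_pos: [0.3966, -0.3558, 0.0576]
tool_rot: [0.992, 0.126, 0.014, 0.011]
ft_force: [-0.7, -0.3, 0.3]
grip_width: 0.0701
t 27.05 pos [ 0.3966 -0.3558  0.0576] yaw 14.5 q6 0.58 w 0.0701 F [-0.7 -0.3  0.3] | d cm [0.04 0.11 3.96] roll -0.027842903707580698 zaxis [ 0.031 -0.019 -0.999]
```

```bash
for i in 1; do :; done; python3 -m inch '[[[7,0,0,-3,0],[7,0,0,-6,0],[7,0,0,-9,0],[7,0,0,-12,0],[7,0,0,-15,0]]]' >/dev/null; python3 -m inch '[[[7,0,0,0,0],[7,0,0,4,0],[7,0,0,9,0],[7,0,0,15,0],[7,0,0,15,0]]]'; python3 -c "
from h import *
delta([.3985,-.3575,.06])"; python3 -m inch '[[[7,0,0,-3,0],[7,0,0,-6,0],[7,0,0,-9,0],[7,0,0,-12,0],[7,0,0,-15,0]]]' >/dev/null; python3 -m inch '[[[7,0,0,0,0],[7,0,0,4,0],[7,0,0,9,0],[7,0,0,15,0],[7,0,0,15,0]]]'; python3 -c "
from h import *
delta([.3985,-.3575,.018],np.radians(14.5))"
```

```text
clock: 28.3
eef_pos: [0.3942, -0.3536, 0.0582]
tool_rot: [0.992, 0.126, 0.012, 0.009]
ft_force: [-0.8, -0.2, 0.5]
grip_width: 0.0695
t 28.3 pos [ 0.3942 -0.3536  0.0582] yaw 14.5 q6 0.58 w 0.0695 F [-0.8 -0.2  0.5] | d cm [ 0.32  0.48 -0.16] roll None zaxis [ 0.027 -0.014 -1.   ]
clock: 29.55
eef_pos: [0.3919, -0.3516, 0.0596]
tool_rot: [0.992, 0.126, 0.01, 0.006]
ft_force: [-1.1, -0.2, 1.5]
grip_width: 0.0697
t 29.55 pos [ 0.3919 -0.3516  0.0596] yaw 14.5 q6 0.58 w 0.0697 F [-1.1 -0.2  1.5] | d cm [0.41 0.68 4.17] roll -0.03773397165896197 zaxis [ 0.022 -0.01  -1.   ]
```

```bash
python3 -c "
from h import *
cam('wrist','w11.png')"; python3 -m inch '[[[7,0.4,0.7,1,0],[7,0.4,0.7,2.5,0],[7,0.4,0.7,3.7,0],[7,0.4,0.7,4.2,0],[7,0.4,0.7,4.2,0]]]'; python3 -c "
from h import *
delta([.3985,-.3575,.018],np.radians(14.5))"
```

```text
clock: 30.22
eef_pos: [0.4003, -0.3595, 0.0203]
tool_rot: [0.992, 0.126, 0.012, 0.008]
ft_force: [-0.2, 0.3, -0.7]
grip_width: 0.0696
t 30.23 pos [ 0.4003 -0.3595  0.0203] yaw 14.5 q6 0.58 w 0.0696 F [-0.2  0.3 -0.7] | d cm [-0.13 -0.24  0.22] roll -0.03531363032213731 zaxis [ 0.026 -0.014 -1.   ]
```

View pics/w11.png

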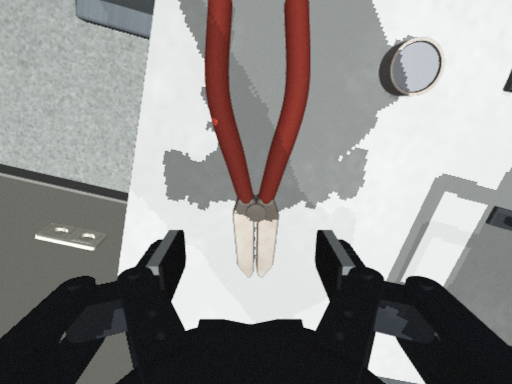

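The pliers are unmoved at (257,240), between the fingers. I'll close on them.

```bash
python3 -m inch '[[[7,-0.1,-0.2,0.2,0],[7,-0.1,-0.2,0.2,0],[2.4,-0.1,-0.2,0.2,0],[2.4,-0.1,-0.2,0.2,0],[2.4,-0.1,-0.2,0.2,0]]]'; python3 -m inch '[[[2.4,0,0,0,0],[2.4,0,0,-0.5,0],[2.4,0,0,-2,0],[2.4,0,0,-4,0],[2.4,0,0,-6,0]]]'; python3 -m inch '[[[2.4,0,0,-1,0],[2.4,0,0,-2,0],[2.4,0,0,-2.5,0],[2.4,0,0,-2.5,0],[2.4,0,0,-2.5,0]]]';python3 -c "
from h import *
delta([.3985,-.3575,.1],np.radians(14.5))
cam('wrist','w12.png')"
```

```text
clock: 30.85
eef_pos: [0.3991, -0.358, 0.0189]
tool_rot: [0.992, 0.126, 0.012, 0.009]
ft_force: [-1.5, 0.6, 4.4]
grip_width: 0.0285
clock: 31.48
eef_pos: [0.3975, -0.3572, 0.0801]
tool_rot: [0.992, 0.126, 0.012, 0.009]
ft_force: [0.5, -0.7, -2.3]
grip_width: 0.0287
clock: 32.1
eef_pos: [0.3965, -0.3565, 0.1044]
tool_rot: [0.992, 0.126, 0.012, 0.008]
ft_force: [0.0, -0.6, -1.6]
grip_width: 0.0286
t 32.1 pos [ 0.3965 -0.3565  0.1044] yaw 14.5 q6 0.58 w 0.0286 F [ 0.  -0.6 -1.6] | d cm [0.16 0.14 0.45] roll -0.027521498570843805 zaxis [ 0.026 -0.013 -1.   ]
```

View pics/w12.png

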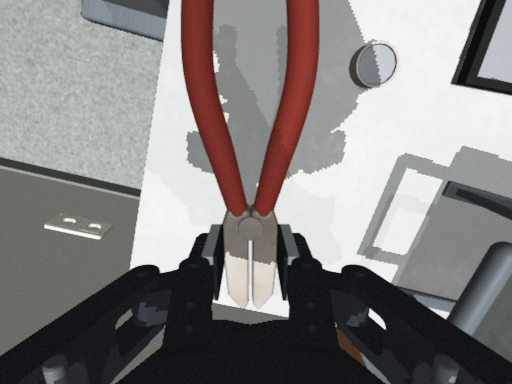

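```bash
cat >> h.py <<'E'
def ray(uv,ci,z,h=384):
    f=h/2/np.tan(np.radians(ci['vfov'])/2); uv=np.atleast_2d(uv).astype(float)
    R=np.array(ci['R']);t=np.array(ci['t']);C=-R.T@t
    D=np.stack([(uv[:,0]-ci['cx'])/f,(uv[:,1]-ci['cy'])/f,np.ones(len(uv))],1)@R
    return C+D*((z-C[2])/D[:,2])[:,None]
E
python3 - <<'E'
from seg import *
im,d,ci=load('top0');g=im.max(2)
sub=np.zeros_like(g);sub[122:206,206:296]=1
m=((g<70)&(sub>0)).astype(np.uint8)
n,l,s,c=cv2.connectedComponentsWithStats(m);i=1+np.argmax(s[1:,4]);print(s[i])
ys,xs=np.where(l==i)
# pixel outline corners: use pixel edges
pts=np.concatenate([np.stack([xs+a,ys+b],1) for a in(-.5,.5) for b in(-.5,.5)])
W=ray(pts,ci,.016)[:,:2]*1000
r=cv2.minAreaRect(W.astype(np.float32));print('top tray',r)
cv2.imwrite('pics/mt.png',m*255)
E
```

```text
[ 214  130   71   70 1422]
top tray ((618.5155029296875, -118.64104461669922), (198.62144470214844, 208.98976135253906), 4.981691837310791)
```

```bash
python3 - <<'E'
from seg import *
from scipy.ndimage import map_coordinates
im,d,ci=load('top0');g=im.astype(np.float32).mean(2)
c=np.array([.6185,-.1186]);a=np.radians(5.0);ex=np.array([np.cos(a),np.sin(a)]);ey=np.array([-np.sin(a),np.cos(a)])
# rectified image at 0.5mm/px ; rows: tray x from +110 down to -110 ; cols: tray y from +115 to -115
X,Y=np.meshgrid(np.arange(110,-110,-.5),np.arange(115,-115,-.5),indexing='ij')
W=c+X[...,None]/1000*ex+Y[...,None]/1000*ey
uv=proj(np.concatenate([W,np.full(X.shape+(1,),.011)],-1),ci)
r=map_coordinates(g,[uv[...,1],uv[...,0]],order=1)
out=r.astype(np.uint8);out=cv2.cvtColor(out,cv2.COLOR_GRAY2BGR)
for x in range(-100,101,20): cv2.line(out,(0,int((110-x)*2)),(459,int((110-x)*2)),(0,255,255) if x==0 else (0,90,90),1)
for y in (-106,-66,16,82,106): cv2.line(out,(int((115-y)*2),0),(int((115-y)*2),439),(0,0,255),1)
cv2.imwrite('pics/rect.png',out)
np.save('pics/rect.npy',r)
E
```

```text
(no output)
```

View pics/rect.png

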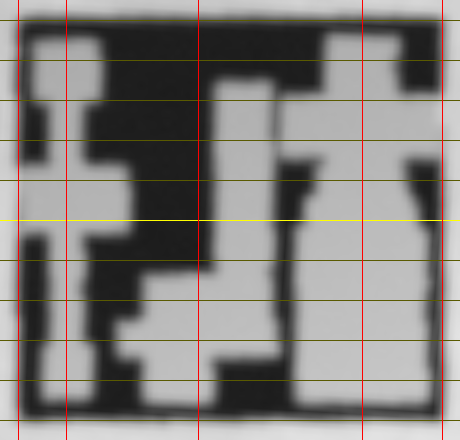

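The rectified tray shows all three pockets centred at tray x≈0 and at y −66, +16 and +82, with lengths matching the given sizes. I'll carry the pliers there.

```bash
python3 -m inch '[[[2.4,0,0,-1.5,-10],[2.4,0,0,-3,-20],[2.4,0,0,-4.5,-30],[2.4,0,0,-6,-40],[2.4,0,0,-7,-50]]]'; python3 -m inch '[[[2.4,0,0,0,-10],[2.4,0,0,0,-20],[2.4,0,0,0,-30],[2.4,0,0,0,-30.5],[2.4,0,0,0,-30.5]]]';python3 -c "
from h import *
delta([.63,-.1803,.16],np.radians(95))"
```

```text
clock: 32.78
eef_pos: [0.3947, -0.3555, 0.1746]
tool_rot: [0.844, 0.536, 0.007, 0.012]
ft_force: [0.1, -0.0, -2.4]
grip_width: 0.0289
clock: 33.4
eef_pos: [0.3946, -0.3553, 0.1742]
tool_rot: [0.675, 0.738, 0.004, 0.013]
ft_force: [-0.5, -0.7, -2.3]
grip_width: 0.0285
t 33.4 pos [ 0.3946 -0.3553  0.1742] yaw 95.1 q6 -0.83 w 0.0285 F [-0.5 -0.7 -2.3] | d cm [15.34 24.98  1.79] roll 0.14826022960947743 zaxis [ 0.025 -0.012 -1.   ]
```

```bash
python3 -m inch '[[[2.4,3,4,0,0],[2.4,6,8,0,0],[2.4,9,12,0,0],[2.4,12,16,0,0],[2.4,15.3,18,0,0]]]'; python3 -m inch '[[[2.4,0,2,0,0],[2.4,0,4,0.5,0],[2.4,0,6,1,0],[2.4,0,6.5,1.5,0],[2.4,0,6.5,1.5,0]]]';python3 - <<'E'
from h import *
delta([.6701,-.1803,.1],np.radians(95))
im,d,ci=cam('wrist','w13.png')
np.savez('pics/w13.npz',im=im,d=d,R=ci['R'],t=ci['t'],vfov=ci['vfov'],cx=ci['cx'],cy=ci['cy'])
E
```

```text
clock: 34.02
eef_pos: [0.562, -0.1854, 0.176]
tool_rot: [0.675, 0.738, 0.004, 0.014]
ft_force: [-0.2, -0.7, -2.0]
grip_width: 0.0288
clock: 34.65
eef_pos: [0.6264, -0.1797, 0.1615]
tool_rot: [0.675, 0.738, 0.004, 0.013]
ft_force: [0.0, -0.0, -2.8]
grip_width: 0.0284
t 34.65 pos [ 0.6264 -0.1797  0.1615] yaw 95.0 q6 -0.37 w 0.0284 F [ 0.  -0.  -2.8] | d cm [-0.36  4.21  6.25] roll 0.04404952617006662 zaxis [ 0.024 -0.012 -1.   ]
```

View pics/w13.png

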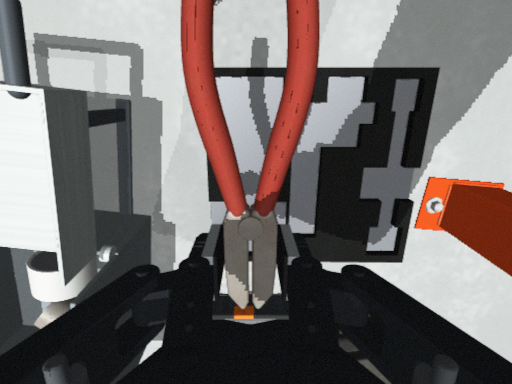

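```bash
cat > ov.py <<'E'
from h import *
C=np.array([.6185,-.1186]);A=np.radians(5.0)
def tw(x,y,C=C,A=A):
    return C+np.array([x*np.cos(A)-y*np.sin(A),x*np.sin(A)+y*np.cos(A)])/1000
def overlay(im,ci,fn,C=C,A=A):
    o=cv2.resize(im[:,:,::-1],None,fx=1.5,fy=1.5)
    def poly(pts,z,col):
        q=proj(np.array([[*tw(x,y,C,A),z] for x,y in pts]),ci)
        cv2.polylines(o,[np.int32(np.round((q+.5)*1.5*16))],True,col,1,shift=4)
    poly([(100,106),(100,-106),(-100,-106),(-100,106)],.016,(0,255,0))
    # spanner pocket cutout + pliers pocket box
    poly([(93,-97.5),(-93,-97.5),(-93,-34.5),(93,-34.5)],.016,(0,255,255))
    poly([(91.5,67),(-91.5,67),(-91.5,97),(91.5,97)],.016,(0,255,255))
    poly([(70,9),(70,-22),(-50,-22),(-50,9)],.016,(0,255,255))
    cv2.imwrite('pics/'+fn,o)
E
python3 - <<'E'
from ov import *
im,d,ci=load('w13');overlay(im,ci,'ov13.png')
E
```

```text
(no output)
```

View pics/ov13.png

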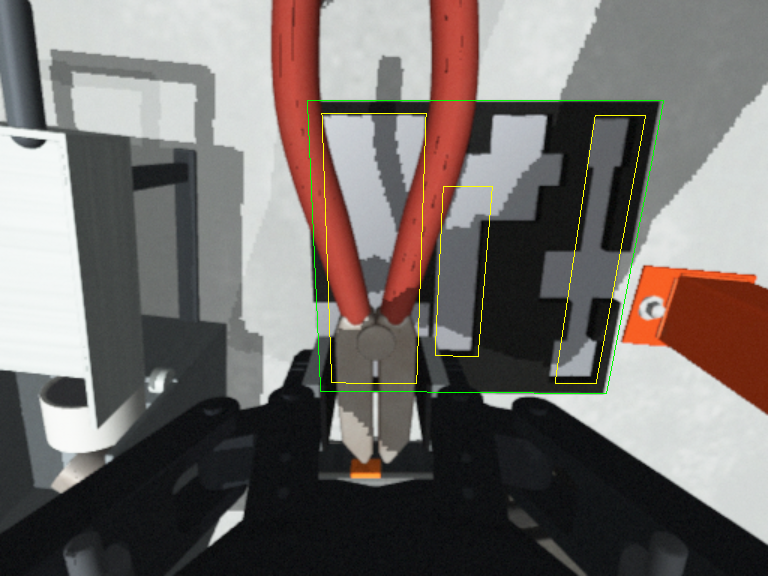

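```bash
python3 - <<'E'
from h import *
im,d,ci=load('w13');P=cloud(d,ci);I=im.astype(int)
red=(I[...,0]>90)&(I[...,0]>2*I[...,1])&(d>0)&(P[...,2]>.1)&(np.arange(512)[None]<350)
Q=P[red];print(red.sum())
a=np.radians(95);ex=np.array([np.cos(a),np.sin(a)]);ey=np.array([-np.sin(a),np.cos(a)])
tcp=np.array(get_obs()['eef_pos'])
L=np.stack([(Q[:,:2]-tcp[:2])@ex,(Q[:,:2]-tcp[:2])@ey],1)*1000
cs=[]
for y in range(30,140,8):
    s=(L[:,1]>=y)&(L[:,1]<y+8)
    if s.sum()>15: 
        mid=(L[s,0].min()+L[s,0].max())/2;cs.append((y+4,mid)); print(y+4,s.sum(),np.round([L[s,0].min(),L[s,0].max(),mid],1),np.round(Q[s,2].mean(),4))
cs=np.array(cs);p=np.polyfit(cs[:,0],cs[:,1],1);print('angle rad',p[0],'offset at 0',p[1], 'at 46',np.polyval(p,46))
E
```

```text
11441
34 668 [-18.1  15.9  -1.1] 0.1537
42 763 [-20.9  18.7  -1.1] 0.1538
50 864 [-23.5  21.3  -1.1] 0.1538
58 945 [-26.2  23.7  -1.3] 0.1538
66 1000 [-28.1  25.8  -1.2] 0.1537
74 1038 [-29.7  27.7  -1. ] 0.1534
82 1049 [-30.9  28.8  -1. ] 0.1532
90 1117 [-31.7  29.5  -1.1] 0.153
98 1170 [-31.9  29.5  -1.2] 0.1527
106 1243 [-31.7  29.2  -1.2] 0.1524
114 835 [-30.7  28.7  -1. ] 0.1521
angle rad 1.1139897021162337e-05 offset at 0 -1.1144874252022097 at 46 -1.1139749899392362
```

```bash
python3 -m inch '[[[2.4,-0.3,2,1,0],[2.4,-0.3,4.2,3,0],[2.4,-0.3,4.2,6,0],[2.4,-0.3,4.2,8,0],[2.4,-0.3,4.2,8,0]]]';python3 - <<'E'
from h import *
delta([.6701,-.1797,.028],np.radians(95))
im,d,ci=cam('wrist','w14.png')
E
```

```text
clock: 35.33
eef_pos: [0.668, -0.18, 0.081]
tool_rot: [0.676, 0.737, 0.002, 0.011]
ft_force: [0.4, 1.1, -1.8]
grip_width: 0.0287
t 35.33 pos [ 0.668 -0.18   0.081] yaw 95.0 q6 -0.35 w 0.0287 F [ 0.4  1.1 -1.8] | d cm [0.08 0.12 5.3 ] roll -0.012162537685922278 zaxis [ 0.019 -0.011 -1.   ]
```

View pics/w14.png

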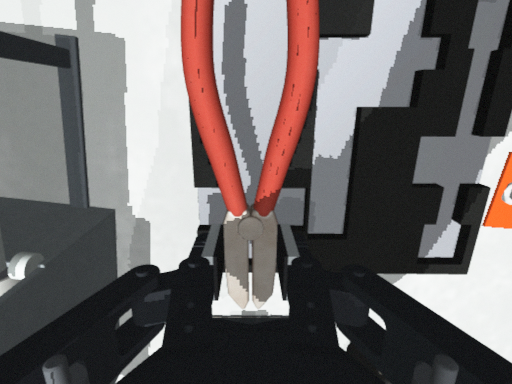

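```bash
python3 -m inch '[[[2.4,0.1,0.15,1.5,0],[2.4,0.1,0.15,3,0],[2.4,0.1,0.15,4.2,0],[2.4,0.1,0.15,4.6,0],[2.4,0.1,0.15,4.6,0]]]';python3 - <<'E'
from h import *
delta([.6701,-.1797,.025],np.radians(95))
E
```

```text
clock: 36.0
eef_pos: [0.6714, -0.1796, 0.0362]
tool_rot: [0.676, 0.737, 0.003, 0.012]
ft_force: [-0.3, -0.3, -2.0]
grip_width: 0.0284
t 36.0 pos [ 0.6714 -0.1796  0.0362] yaw 95.0 q6 -0.35 w 0.0284 F [-0.3 -0.3 -2. ] | d cm [ 0.02 -0.16  1.12] roll -0.009173031153773855 zaxis [ 0.021 -0.011 -1.   ]
```

```bash
python3 -m inch '[[[2.4,0,-0.15,0.2,0],[2.4,0,-0.15,0.5,0],[2.4,0,-0.15,0.8,0],[2.4,0,-0.15,1.0,0],[2.4,0,-0.15,1.0,0]]]';python3 - <<'E'
from h import *
delta([.6701,-.1797,.025],np.radians(95))
im,d,ci=cam('wrist','w15.png')
E
```

```text
clock: 36.62
eef_pos: [0.6702, -0.1799, 0.0263]
tool_rot: [0.676, 0.737, 0.003, 0.012]
ft_force: [-0.1, -0.0, -0.4]
grip_width: 0.0289
t 36.62 pos [ 0.6702 -0.1799  0.0263] yaw 95.0 q6 -0.35 w 0.0289 F [-0.1 -0.  -0.4] | d cm [ 0.02 -0.01  0.13] roll -0.007060745460482679 zaxis [ 0.022 -0.012 -1.   ]
```

View pics/w15.png

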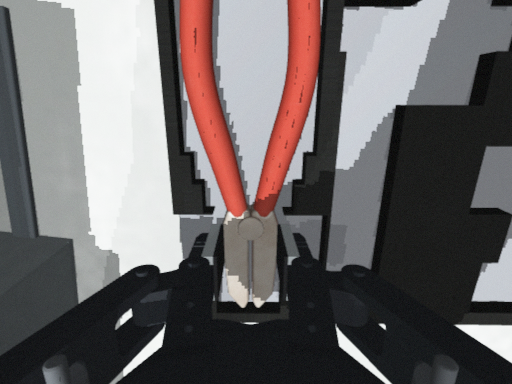

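The pliers sit symmetrically in the pocket and the floor now carries their weight. I'll release.

```bash
python3 -m inch '[[[4.4,0,0,0,0],[4.4,0,0,0,0],[4.4,0,0,0,0],[4.4,0,0,-1,0],[4.4,0,0,-3,0]]]'; python3 -m inch '[[[4.4,0,-1,-3,0],[4.4,0,-3,-6,0],[4.4,0,-6,-9,0],[4.4,0,-9,-12,0],[4.4,0,-10,-13,0]]]';python3 - <<'E'
from h import *
delta([.6701,-.1797,.025],np.radians(95))
im,d,ci=cam('wrist','w16.png')
np.savez('pics/w16.npz',im=im,d=d,R=ci['R'],t=ci['t'],vfov=ci['vfov'],cx=ci['cx'],cy=ci['cy'])
E
```

```text
clock: 37.3
eef_pos: [0.6688, -0.1793, 0.0561]
tool_rot: [0.676, 0.737, 0.003, 0.011]
ft_force: [0.4, 0.3, 0.1]
grip_width: 0.0439
clock: 37.92
eef_pos: [0.5666, -0.1872, 0.1876]
tool_rot: [0.676, 0.737, 0.004, 0.013]
ft_force: [0.5, -0.1, -0.5]
grip_width: 0.0441
t 37.92 pos [ 0.5666 -0.1872  0.1876] yaw 94.9 q6 -0.4 w 0.0441 F [ 0.5 -0.1 -0.5] | d cm [ 0.09 10.01 16.5 ] roll -0.05400148829976222 zaxis [ 0.024 -0.012 -1.   ]
```

View pics/w16.png

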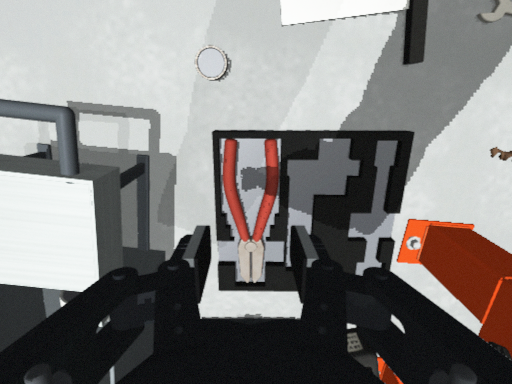

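```bash
python3 - <<'E'
from ov import *
im,d,ci=load('w16');P=cloud(d,ci);I=im.astype(int)
red=(I[...,0]>90)&(I[...,0]>1.8*I[...,1])&(d>0)&(np.arange(512)[None]<300)&(np.arange(384)[:,None]<245)&(np.arange(384)[:,None]>130)
Q=P[red]
L=np.stack([(Q[:,:2]-C)@[np.cos(A),np.sin(A)],(Q[:,:2]-C)@[-np.sin(A),np.cos(A)]],1)*1000
print(red.sum())
for x in range(-95,0,12):
    s=(L[:,0]>=x)&(L[:,0]<x+12)
    if s.sum()>10: print(x+6,np.round([L[s,1].min(),L[s,1].max(),(L[s,1].min()+L[s,1].max())/2],1),'z',np.round(Q[s,2].mean(),4))
print(L[:,0].min())
overlay(im,ci,'ov16.png')
# wide and square from here?
delta([.41,-.0,.25],np.radians(90))
E
```

```text
2148
-89 [-93.9 -39.6 -66.8] z 0.0192
-77 [-95.6 -38.2 -66.9] z 0.0195
-65 [-97.  -37.9 -67.4] z 0.0195
-53 [-97.3 -37.7 -67.5] z 0.0196
-41 [-97.2 -39.5 -68.4] z 0.0199
-29 [-95.7 -40.2 -68. ] z 0.0195
-17 [-92.6 -41.2 -66.9] z 0.0193
-5 [-89.2 -44.3 -66.8] z 0.0191
-91.6498302312087
t 37.98 pos [ 0.5663 -0.1873  0.1879] yaw 94.9 q6 -0.4 w 0.044 F [-1.4  0.6 -0.5] | d cm [ 19.91 -13.81  -6.81] roll 4.940104686813764 zaxis [ 0.024 -0.013 -1.   ]
```

View pics/ov16.png

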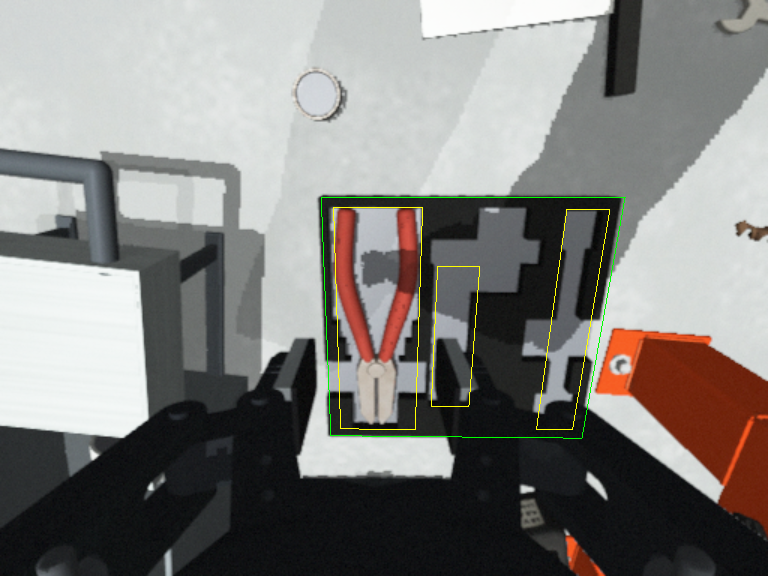

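Pliers are home: the handle top reads 19.5 mm, the y centre is −67 mm and the end is at −91.6 mm. Next I'll view the square and the spanner.

```bash
python3 -m inch '[[[8.5,4,-4,-1,1],[8.5,8,-8,-2.5,2],[8.5,12,-12,-4,4],[8.5,16,-16,-5,5],[8.5,20,-17,-6,5]]]'; python3 -m inch '[[[8.5,0,0,0,0],[8.5,0,0,0,0],[8.5,0,0,0,0],[8.5,0,0,0,0],[8.5,0,0,0,0]]]';python3 - <<'E'
from seg import *
delta([.38,0,.25],np.radians(90))
im,d,ci=cam('wrist','w17.png');P=cloud(d,ci)
np.savez('pics/w17.npz',im=im,d=d,R=ci['R'],t=ci['t'],vfov=ci['vfov'],cx=ci['cx'],cy=ci['cy'])
comps(P,(0.25,0.5,-0.2,0.25),0.0035,0.05,60)
E
```

```text
clock: 38.6
eef_pos: [0.3763, -0.001, 0.2409]
tool_rot: [0.708, 0.706, 0.004, 0.012]
ft_force: [1.8, 0.6, 0.8]
grip_width: 0.0851
clock: 39.22
eef_pos: [0.3764, -0.0015, 0.2406]
tool_rot: [0.708, 0.706, 0.003, 0.012]
ft_force: [0.1, 0.2, 0.6]
grip_width: 0.0848
t 39.23 pos [ 0.3764 -0.0015  0.2406] yaw 89.8 q6 0.01 w 0.0848 F [0.1 0.2 0.6] | d cm [ 0.14  0.38 -0.94] roll -0.177360564227495 zaxis [ 0.022 -0.012 -1.   ]
n 1171 px [234. 135.] mean [ 0.346  -0.0264  0.0086] zmed 0.0087 rect c [346.7 -30.2] sz [ 12.3 159.4] a 5.7
n 1048 px [402. 132.] mean [0.3423 0.1842 0.0111] zmed 0.0114 rect c [342.6 183.7] sz [132.9  13.7] a 87.9
n 1915 px [192. 175.] mean [ 0.3995 -0.0835  0.0088] zmed 0.0072 rect c [418.6 -98.3] sz [ 75.6 124.7] a 10.7
n 1217 px [331. 171.] mean [0.3935 0.1014 0.0077] zmed 0.0076 rect c [392.2 102.5] sz [175.4  28.6] a 86.8
```

View pics/w17.png

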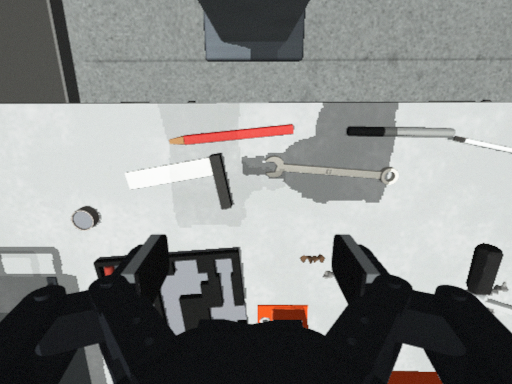

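The spanner has been knocked to x≈0.392; in w1 it lay at 0.418. It now runs from (272,167) to (390,176). The square's stock is at (221,180). I'll fit both.

```bash
python3 - <<'E'
from seg import *
im,d,ci=load('w17');P=cloud(d,ci);I=im.astype(int)
m=(P[...,2]>.009)&(P[...,2]<.02)&(P[...,0]>.35)&(P[...,0]<.46)&(P[...,1]>-.11)&(P[...,1]<-.0)&(I.max(2)<90)
n,l,s,c=cv2.connectedComponentsWithStats(m.astype(np.uint8));i=1+np.argmax(s[1:,4]);Q=P[l==i]
r=cv2.minAreaRect((Q[:,:2]*1000).astype(np.float32));print('stock',s[i,4],r,np.round(Q.mean(0),4))
# blade mask : bright white
b=(I.min(2)>225)&(P[...,0]>.34)&(P[...,0]<.46)&(P[...,1]>-.22)&(P[...,1]<-.04)
n,l,s,c=cv2.connectedComponentsWithStats(b.astype(np.uint8));i=1+np.argmax(s[1:,4]);ys,xs=np.where(l==i)
B=P[l==i];r2=cv2.minAreaRect((B[:,:2]*1000).astype(np.float32));print('blade',s[i,4],r2)
# spanner slices
cc=np.array([.3922,.1025]);a=np.radians(86.8);ey=np.array([np.cos(a),np.sin(a)]);ex=np.array([np.sin(a),-np.cos(a)])
m=(P[...,2]>.0035)&(P[...,2]<.02)
L=np.stack([(P[m][:,:2]-cc)@ex,(P[m][:,:2]-cc)@ey],1)*1000;L=L[(abs(L[:,0])<18)&(abs(L[:,1])<95)]
print(L.min(0),L.max(0))
for y in range(-90,90,12):
    k=(L[:,1]>=y)&(L[:,1]<y+12);print(y+6,k.sum(),np.round([L[k,0].min(),L[k,0].max(),(L[k,0].min()+L[k,0].max())/2,L[k,0].mean()],1))
E
```

```text
stock 577 ((407.0389099121094, -44.398826599121094), (72.86540985107422, 13.721543312072754), 10.8143892288208) [ 0.4057 -0.0443  0.0146]
blade 1497 ((398.8598937988281, -117.23542785644531), (25.705224990844727, 120.82343292236328), 10.68749713897705)
[-14.35569892 -87.66960875] [14.40056832 87.74303364]
-84 64 [-14.1  13.2  -0.5  -1.3]
-72 158 [-14.4  14.3  -0.   -0.6]
-60 78 [-9.4  7.9 -0.7 -0.1]
-48 74 [-4.5  5.7  0.6  0.2]
-36 70 [-4.1  5.8  0.8  0.4]
-24 72 [-3.9  5.9  1.   0.8]
-12 70 [-3.8  6.5  1.4  1.2]
0 69 [-3.2  6.9  1.9  1.4]
12 69 [-2.8  6.6  1.9  1.6]
24 73 [-2.4  7.2  2.4  2.2]
36 68 [-2.2  8.4  3.1  2.3]
48 72 [-2.   7.4  2.7  2.5]
60 73 [-1.7  8.5  3.4  3.1]
72 110 [-7.7 14.4  3.3  2.4]
84 97 [-7.5 14.4  3.5  4. ]
```

```bash
python3 - <<'E'
from h import *
delta([.4168,-.0425,.06],np.radians(100.75))
E
```

```text
t 39.27 pos [ 0.3764 -0.0014  0.2406] yaw 89.8 q6 0.01 w 0.085 F [0.9 1.  0.7] | d cm [-3.87  3.65 18.2 ] roll -10.911136607631038 zaxis [ 0.022 -0.012 -1.   ]
```

```bash
python3 -m inch '[[[5,-3.8,3.6,3,-10],[5,-3.9,3.7,7,-10.9],[5,-3.9,3.7,12,-10.9],[5,-3.9,3.7,18,-10.9],[5,-3.9,3.7,18,-10.9]]]'; python3 - <<'E'
from h import *
delta([.4168,-.0425,.0175],np.radians(100.75))
cam('wrist','w18.png')
E
```

```text
clock: 39.9
eef_pos: [0.4128, -0.0426, 0.0585]
tool_rot: [0.638, 0.77, -0.001, 0.008]
ft_force: [-0.5, -0.3, 0.7]
grip_width: 0.0501
t 39.9 pos [ 0.4128 -0.0426  0.0585] yaw 100.7 q6 -0.28 w 0.0501 F [-0.5 -0.3  0.7] | d cm [-0.01  0.36  4.1 ] roll -0.04059946041114132 zaxis [ 0.011 -0.011 -1.   ]
```

View pics/w18.png

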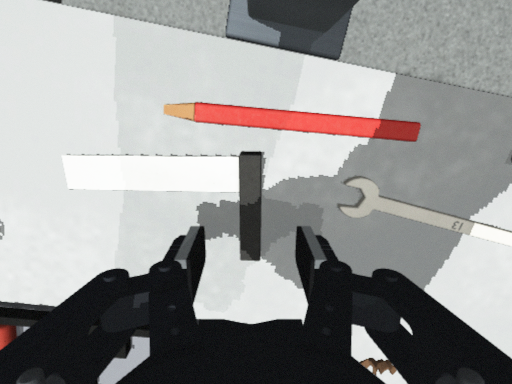

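```bash
python3 -m inch '[[[5,0,0.35,1.5,0],[5,0,0.35,3,0],[5,0,0.35,3.8,0],[5,0,0.35,4.1,0],[5,0,0.35,4.1,0]]]'; python3 -m inch '[[[0.6,0,0,0,0],[0.6,0,0,0,0],[0.6,0,0,0,0],[0.6,0,0,0,0],[0.6,0,0,0,0]]]'; python3 -m inch '[[[0.6,0,0,-1,0],[0.6,0,0,-3,0],[0.6,0,0,-5,0],[0.6,0,0,-7,0],[0.6,0,0,-9,0]]]'; python3 - <<'E'
from h import *
delta([.4168,-.0425,.0175],np.radians(185))
cam('wrist','w19.png')
E
```

```text
clock: 40.58
eef_pos: [0.42, -0.0426, 0.0205]
tool_rot: [0.638, 0.77, 0.001, 0.011]
ft_force: [0.4, 0.4, 0.5]
grip_width: 0.0501
clock: 41.2
eef_pos: [0.4204, -0.0426, 0.0211]
tool_rot: [0.638, 0.77, 0.001, 0.011]
ft_force: [-1.3, 0.2, 5.9]
grip_width: 0.012
clock: 41.82
eef_pos: [0.4182, -0.0415, 0.1118]
tool_rot: [0.638, 0.77, 0.001, 0.011]
ft_force: [0.7, -0.4, -2.4]
grip_width: 0.0116
t 41.83 pos [ 0.4182 -0.0415  0.1118] yaw 100.7 q6 -0.28 w 0.0116 F [ 0.7 -0.4 -2.4] | d cm [ 0.07 -0.3   9.43] roll -84.28438593385015 zaxis [ 0.018 -0.012 -1.   ]
```

View pics/w19.png

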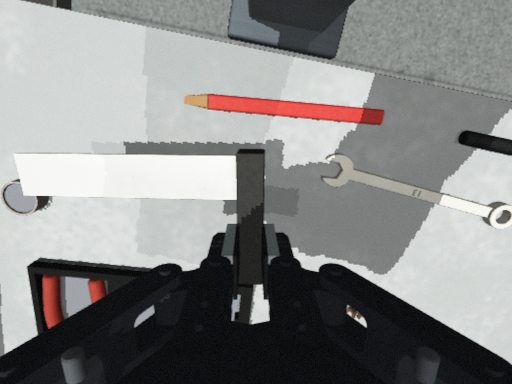

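```bash
python3 -m inch '[[[0.6,0,0,-1,-10],[0.6,0,0,-2,-20],[0.6,0,0,-3,-30],[0.6,0,0,-4,-40],[0.6,0,0,-5,-50]]]'; python3 -m inch '[[[0.6,0,0,0,-10],[0.6,0,0,0,-20],[0.6,0,0,0,-30],[0.6,0,0,0,-34.4],[0.6,0,0,0,-34.4]]]'; python3 - <<'E'
from h import *
delta([.556,-.09,.16],np.radians(185))
E
```

```text
clock: 42.5
eef_pos: [0.4182, -0.0409, 0.164]
tool_rot: [0.25, 0.968, -0.003, 0.012]
ft_force: [1.1, 0.6, -2.4]
grip_width: 0.0117
clock: 43.12
eef_pos: [0.4177, -0.0409, 0.1636]
tool_rot: [-0.047, 0.999, -0.007, 0.01]
ft_force: [-0.6, -0.0, -2.6]
grip_width: 0.0118
t 43.12 pos [ 0.4177 -0.0409  0.1636] yaw -174.6 q6 -1.76 w 0.0118 F [-0.6 -0.  -2.6] | d cm [-13.29  -6.18   0.69] roll 0.40803646829875945 zaxis [ 0.02  -0.012 -1.   ]
```

```bash
python3 -m inch '[[[0.6,-4,-2,0,0.4],[0.6,-8,-4,0,0.4],[0.6,-12,-6,0,0.4],[0.6,-13.3,-6.2,0,0.4],[0.6,-13.3,-6.2,0,0.4]]]'; python3 - <<'E'
from ov import *
delta([.556,-.09,.16],np.radians(185))
im,d,ci=cam('wrist','w20.png')
np.savez('pics/w20.npz',im=im,d=d,R=ci['R'],t=ci['t'],vfov=ci['vfov'],cx=ci['cx'],cy=ci['cy'])
overlay(im,ci,'ov20.png')
E
```

```text
clock: 43.75
eef_pos: [0.5563, -0.0903, 0.1659]
tool_rot: [-0.043, 0.999, -0.006, 0.009]
ft_force: [-0.1, 1.3, -1.8]
grip_width: 0.0116
t 43.75 pos [ 0.5563 -0.0903  0.1659] yaw -175.1 q6 -1.81 w 0.0116 F [-0.1  1.3 -1.8] | d cm [0.03 0.04 0.59] roll -0.06433864188687367 zaxis [ 0.018 -0.012 -1.   ]
```

View pics/ov20.png

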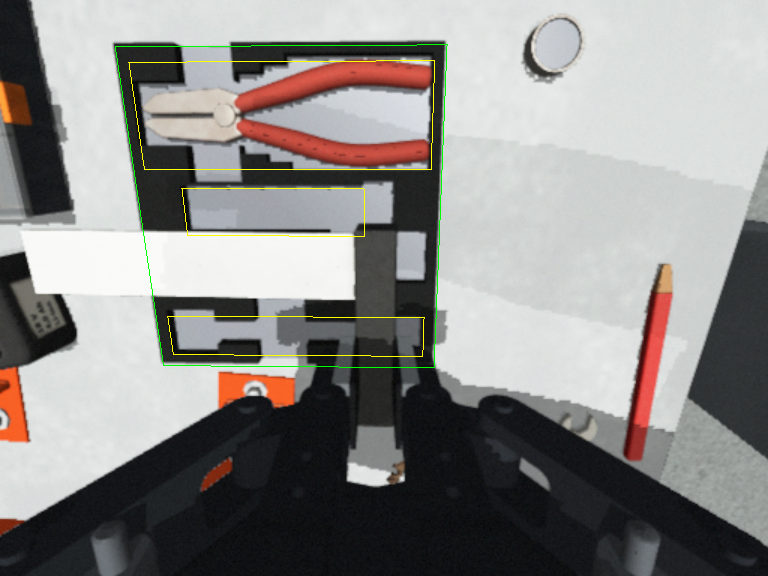

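```bash
python3 - <<'E'
from ov import *
im,d,ci=load('w20');P=cloud(d,ci);I=im.astype(int)
tcp=np.array([.5563,-.0903,.1659])
c,s=np.cos(A),np.sin(A)
Tx=(P[...,:2]-tcp[:2])@[c,s]*1000;Ty=(P[...,:2]-tcp[:2])@[-s,c]*1000
up=(P[...,2]>.12)&(P[...,2]<.2)
bl=up&(I.min(2)>200)&(np.arange(384)[:,None]<205)
dk=up&(I.max(2)<90)&(np.arange(384)[:,None]<225)&(np.arange(384)[:,None]>140)&(abs(np.arange(512)[None]-250)<40)
for nm,m in(('blade',bl),('stock',dk)):
    Q=np.stack([Tx[m],Ty[m]],1).astype(np.float32);r=cv2.minAreaRect(Q);print(nm,m.sum(),r,'min',np.percentile(Q,.5,axis=0),'max',np.percentile(Q,99.5,axis=0))
    z=P[m][:,2];print('z',z.min(),z.max(),'slope vs Tx',np.polyfit(Tx[m],z*1000,1)[0],'vs Ty',np.polyfit(Ty[m],z*1000,1)[0], 'zmean',z.mean())
E
```

```text
blade 9287 ((66.92941284179688, -36.226409912109375), (24.27286720275879, 120.12393188476562), 89.83909606933594) min [  7.490744 -48.16859 ] max [125.35976  -24.495468]
z 0.14707506350292057 0.15529184740961421 slope vs Tx -0.04158921189278034 vs Ty -0.02590436027229612 zmean 0.15122760101642477
stock 2060 ((-1.0145153999328613, -31.09513282775879), (39.626197814941406, 15.14389419555664), 89.47251892089844) min [ -8.127297 -50.687767] max [  5.919245 -12.648631]
z 0.14641597968098954 0.16216143195918326 slope vs Tx -0.010373145750241187 vs Ty 0.021195844317567453 zmean 0.15952612398790603
```

```bash
python3 -m inch '[[[0.6,0,0.3,2,0],[0.6,0,0.4,5,0],[0.6,0,0.4,8,0],[0.6,0,0.4,10,0],[0.6,0,0.4,10,0]]]'; python3 - <<'E'
from h import *
delta([.5567,-.0947,.0375],np.radians(185))
E
```

```text
clock: 44.42
eef_pos: [0.5538, -0.0867, 0.0643]
tool_rot: [-0.043, 0.999, -0.006, 0.006]
ft_force: [-0.4, 0.2, -2.3]
grip_width: 0.0115
t 44.42 pos [ 0.5538 -0.0867  0.0643] yaw -175.1 q6 -1.81 w 0.0115 F [-0.4  0.2 -2.3] | d cm [-0.19 -0.79  2.69] roll -0.05340258622611264 zaxis [ 0.012 -0.011 -1.   ]
```

```bash
python3 -m inch '[[[0.6,-0.2,-0.4,0.5,0],[0.6,-0.2,-0.8,1.5,0],[0.6,-0.2,-0.8,2.2,0],[0.6,-0.2,-0.8,2.4,0],[0.6,-0.2,-0.8,2.4,0]]]'; python3 - <<'E'
from h import *
delta([.5567,-.0947,.028],np.radians(185))
cam('wrist','w21.png')
E
```

```text
clock: 45.05
eef_pos: [0.5567, -0.0947, 0.0402]
tool_rot: [-0.043, 0.999, -0.006, 0.006]
ft_force: [0.6, 0.5, -2.0]
grip_width: 0.012
t 45.05 pos [ 0.5567 -0.0947  0.0402] yaw -175.1 q6 -1.82 w 0.012 F [ 0.6  0.5 -2. ] | d cm [0.01 0.01 1.22] roll -0.05242552218656462 zaxis [ 0.012 -0.011 -1.   ]
```

View pics/w21.png

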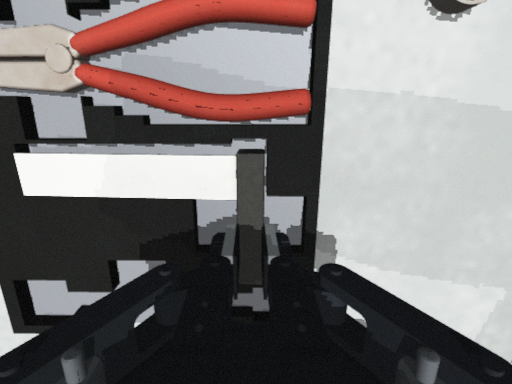

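```bash
python3 -m inch '[[[0.6,0,0,0.3,0],[0.6,0,0,0.6,0],[0.6,0,0,0.9,0],[0.6,0,0,1.1,0],[0.6,0,0,1.1,0]]]'; python3 - <<'E'
from h import *
delta([.5567,-.0947,.028],np.radians(185))
cam('wrist','w22.png')
E
```

```text
clock: 45.72
eef_pos: [0.5569, -0.0948, 0.0292]
tool_rot: [-0.043, 0.999, -0.006, 0.006]
ft_force: [-0.5, 0.5, -1.3]
grip_width: 0.0116
t 45.73 pos [ 0.5569 -0.0948  0.0292] yaw -175.0 q6 -1.82 w 0.0116 F [-0.5  0.5 -1.3] | d cm [0.02 0.01 0.12] roll -0.04610248770865015 zaxis [ 0.012 -0.011 -1.   ]
```

View pics/w22.png

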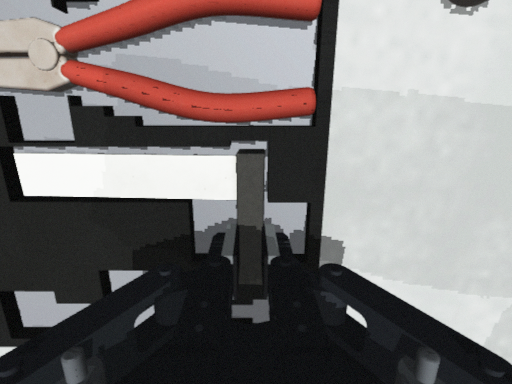

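The square's blade and stock are within the pocket outline. I'll lower the last millimetre and release.

```bash
python3 -m inch '[[[0.6,0,0,0.15,0],[0.6,0,0,0.15,0],[2.6,0,0,0.15,0],[2.6,0,0,0.15,0],[2.6,0,0,0.15,0]]]'; python3 -m inch '[[[2.6,0,0,0,0],[2.6,0,0,-2,0],[2.6,0,0,-5,0],[2.6,0,0,-9,0],[2.6,0,0,-13,0]]]'; python3 - <<'E'
from ov import *
delta([.5567,-.0947,.028],np.radians(185))
im,d,ci=cam('wrist','w23.png')
np.savez('pics/w23.npz',im=im,d=d,R=ci['R'],t=ci['t'],vfov=ci['vfov'],cx=ci['cx'],cy=ci['cy'])
P=cloud(d,ci);I=im.astype(int)
c,s=np.cos(A),np.sin(A)
Tx=(P[...,:2]-C)@[c,s]*1000;Ty=(P[...,:2]-C)@[-s,c]*1000
up=(P[...,2]>.0)&(P[...,2]<.05)&(abs(Tx)<80)&(Ty>-30)&(Ty<10)
bl=up&(I.min(2)>225)
Q=np.stack([Tx[bl],Ty[bl]],1).astype(np.float32);print(bl.sum(),cv2.minAreaRect(Q));z=P[bl][:,2];print(z.mean(),np.polyfit(Tx[bl],z,1))
st_=(P[...,2]>.013)&(P[...,2]<.05)&(abs(Tx+60)<9)&(Ty>-22)&(Ty<50);print('stock z',np.median(P[st_][:,2]))
overlay(im,ci,'ov23.png')
E
```

```text
clock: 46.4
eef_pos: [0.5573, -0.0948, 0.0282]
tool_rot: [-0.043, 0.999, -0.006, 0.006]
ft_force: [0.6, 0.2, -0.3]
grip_width: 0.0259
clock: 47.02
eef_pos: [0.5554, -0.0933, 0.1592]
tool_rot: [-0.043, 0.999, -0.006, 0.006]
ft_force: [0.3, -0.7, -0.4]
grip_width: 0.0259
t 47.02 pos [ 0.5554 -0.0933  0.1592] yaw -175.0 q6 -1.82 w 0.0259 F [ 0.3 -0.7 -0.4] | d cm [3.000e-02 1.000e-02 1.312e+01] roll -0.04585158523972322 zaxis [ 0.013 -0.011 -1.   ]
2931 ((8.302265167236328, -7.637556076049805), (24.427305221557617, 120.61032104492188), 89.5326919555664)
0.011090652853583096 [-4.75510778e-05  1.14287108e-02]
stock z 0.02048850287865567
```

View pics/ov23.png

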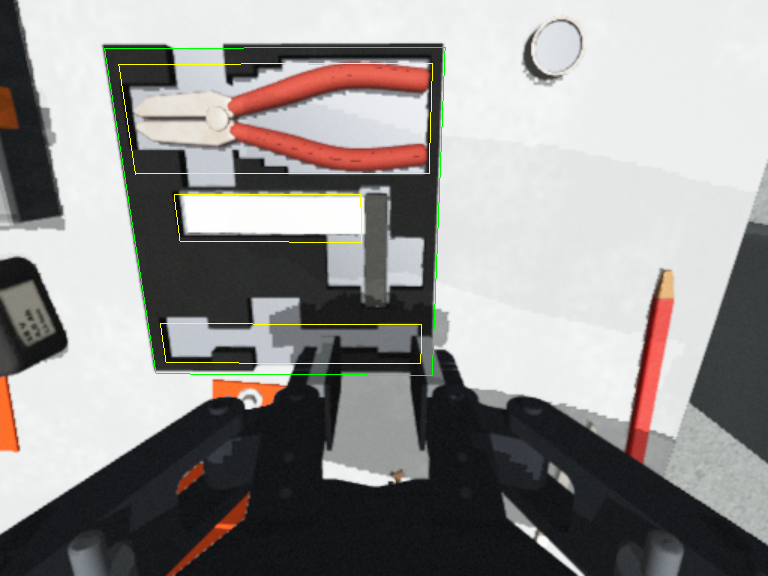

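The square is home: blade centre at (8.3, −7.6) mm against (7, −7) expected, stock top at 20.5 mm. Now the spanner.

```bash
python3 -m inch '[[[5,4,4,-1,10],[5,8,8,-2,20],[5,11,11,-3,30],[5,14,14,-4,40],[5,17,17,-4,50]]]'; python3 -m inch '[[[5,0,0,0,10],[5,0,0,0,20],[5,0,0,0,30],[5,0,0,0,40],[5,0,0,0,50]]]';python3 -m inch '[[[5,0,0,0,10],[5,0,0,0,20],[5,0,0,0,30],[5,0,0,0,40],[5,0,0,0,50]]]'; python3 - <<'E'
from h import *
delta([.385,.09,.2],np.radians(-4.6))
E
```

```text
clock: 47.7
eef_pos: [0.3732, 0.0622, 0.2003]
tool_rot: [0.386, 0.922, -0.001, 0.014]
ft_force: [0.2, 0.8, -0.3]
grip_width: 0.0503
clock: 48.32
eef_pos: [0.3731, 0.0622, 0.2003]
tool_rot: [0.741, 0.671, 0.005, 0.013]
ft_force: [0.2, 0.9, 0.6]
grip_width: 0.0501
clock: 48.95
eef_pos: [0.3731, 0.0622, 0.2003]
tool_rot: [0.956, 0.292, 0.011, 0.009]
ft_force: [-0.3, 0.5, -0.2]
grip_width: 0.0501
t 48.95 pos [0.3731 0.0622 0.2003] yaw 34.0 q6 1.16 w 0.0501 F [-0.3  0.5 -0.2] | d cm [ 2.54 -1.64  0.03] roll 38.55581210033253 zaxis [ 0.026 -0.012 -1.   ]
```

```bash
python3 -m inch '[[[5,1,-1,0,10],[5,2,-1.6,0,20],[5,2.5,-1.6,0,30],[5,2.5,-1.6,0,38.5],[5,2.5,-1.6,0,38.5]]]'; python3 - <<'E'
from seg import *
delta([.3931,.0924,.0145],np.radians(-4.6))
im,d,ci=cam('wrist','w24.png');P=cloud(d,ci)
cc=np.array([.3939,.1024]);a=np.radians(85.4);ey=np.array([np.cos(a),np.sin(a)]);ex=np.array([np.sin(a),-np.cos(a)])
m=(P[...,2]>.0035)&(P[...,2]<.02)
L=np.stack([(P[m][:,:2]-cc)@ex,(P[m][:,:2]-cc)@ey],1)*1000;L=L[(abs(L[:,0])<20)&(abs(L[:,1])<100)]
print(np.percentile(L,[.3,99.7],axis=0))
for y in range(-96,96,12):
    k=(L[:,1]>=y)&(L[:,1]<y+12)
    if k.sum()>5: print(y+6,k.sum(),np.round([L[k,0].min(),L[k,0].max(),(L[k,0].min()+L[k,0].max())/2],1))
E
```

```text
clock: 49.58
eef_pos: [0.3849, 0.0895, 0.2003]
tool_rot: [0.999, -0.039, 0.013, 0.005]
ft_force: [-0.1, 0.7, 0.1]
grip_width: 0.0501
t 49.58 pos [0.3849 0.0895 0.2003] yaw -4.4 q6 1.89 w 0.0501 F [-0.1  0.7  0.1] | d cm [ 0.3  -0.54 18.59] roll 0.1634823205283673 zaxis [ 0.026 -0.012 -1.   ]
[[-13.04579881 -86.93613322]
 [ 14.20845147  86.43145568]]
-90 17 [-10.6  11.8   0.6]
-78 121 [-13.1  14.3   0.6]
-66 144 [-13.  13.  -0.]
-54 85 [-4.4  5.4  0.5]
-42 82 [-4.4  5.3  0.4]
-30 90 [-4.5  5.2  0.4]
-18 89 [-4.5  5.   0.3]
-6 87 [-4.5  4.9  0.2]
6 89 [-4.5  4.7  0.1]
18 85 [-4.5  4.6  0.1]
30 88 [-3.5  4.5  0.5]
42 92 [-3.5  5.5  1. ]
54 99 [-3.6  5.4  0.9]
66 132 [-10.1  10.3   0.1]
78 135 [-10.1  11.4   0.7]
90 33 [-6.9  6.9 -0. ]
```

View pics/w24.png

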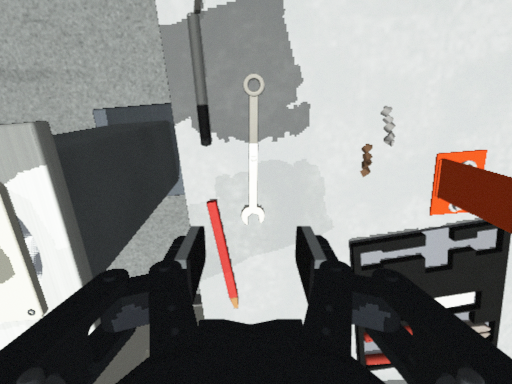

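```bash
python3 -m inch '[[[4,0.3,-0.5,3,0],[4,0.3,-0.5,6,0],[4,0.35,-0.5,10,0],[4,0.4,-0.5,14.5,0],[4,0.4,-0.5,14.5,0]]]'; python3 - <<'E'
from h import *
delta([.3933,.0924,.0155],np.radians(-4.6))
cam('wrist','w25.png')
E
```

```text
clock: 50.25
eef_pos: [0.3898, 0.0915, 0.053]
tool_rot: [0.999, -0.038, 0.009, 0.007]
ft_force: [-0.8, -0.5, -0.0]
grip_width: 0.0397
t 50.25 pos [0.3898 0.0915 0.053 ] yaw -4.3 q6 1.89 w 0.0397 F [-0.8 -0.5 -0. ] | d cm [ 0.27 -0.16  3.75] roll 0.2822081261345504 zaxis [ 0.018 -0.014 -1.   ]
```

View pics/w25.png

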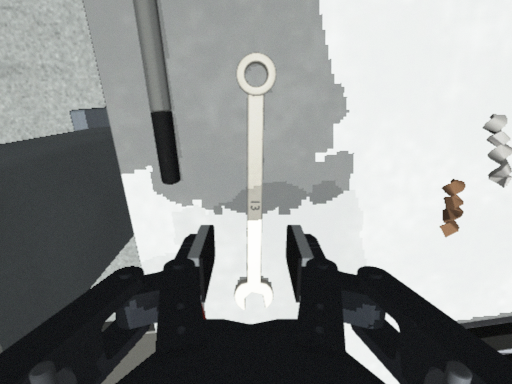

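```bash
python3 -m inch '[[[4,0.27,-0.16,1.5,0],[4,0.27,-0.16,2.8,0],[4,0.27,-0.16,3.4,0],[4,0.27,-0.16,3.7,0],[4,0.27,-0.16,3.7,0]]]'; python3 -c "
from h import *
delta([.3933,.0924,.0155],np.radians(-4.6))"; python3 -m inch '[[[0.4,0,0,0.1,0],[0.4,0,0,0.1,0],[0.4,0,0,0.1,0],[0.4,0,0,0.1,0],[0.4,0,0,0.1,0]]]';python3 -c "
from h import *
delta([.3933,.0924,.0155],np.radians(-4.6))"
```

```text
clock: 50.92
eef_pos: [0.3953, 0.0929, 0.018]
tool_rot: [0.999, -0.038, 0.011, 0.006]
ft_force: [-0.3, -0.7, 0.3]
grip_width: 0.0398
t 50.92 pos [0.3953 0.0929 0.018 ] yaw -4.3 q6 1.89 w 0.0398 F [-0.3 -0.7  0.3] | d cm [-0.21  0.06  0.25] roll 0.27081401955026746 zaxis [ 0.022 -0.013 -1.   ]
clock: 51.55
eef_pos: [0.3955, 0.0929, 0.0174]
tool_rot: [0.999, -0.038, 0.012, 0.006]
ft_force: [-2.9, -0.7, 5.8]
grip_width: 0.0091
t 51.55 pos [0.3955 0.0929 0.0174] yaw -4.3 q6 1.89 w 0.0091 F [-2.9 -0.7  5.8] | d cm [-0.22  0.07  0.19] roll 0.26496682827108275 zaxis [ 0.023 -0.013 -1.   ]
```

```bash
python3 -m inch '[[[0.4,0,0,-1,0],[0.4,0,0,-3,0],[0.4,0,0,-6,0],[0.4,0,0,-9,0],[0.4,0,0,-12,0]]]'; python3 -m inch '[[[0.4,0,0,0,-10],[0.4,0,0,-1,-20],[0.4,0,0,-1,-30],[0.4,0,0,-1,-40],[0.4,0,0,-1,-50]]]'; python3 -m inch '[[[0.4,0,0,0,-10],[0.4,0,0,0,-20],[0.4,0,0,0,-30],[0.4,0,0,0,-40],[0.4,0,0,0,-49.5]]]'; python3 - <<'E'
from h import *
from ov import tw
print(tw(10,82))
delta([*(tw(10,82)-[.04,0]),.13],np.radians(95))
cam('wrist','w26.png')
E
```

```text
clock: 52.18
eef_pos: [0.3925, 0.0944, 0.1386]
tool_rot: [0.999, -0.038, 0.012, 0.006]
ft_force: [0.8, 0.7, -0.9]
grip_width: 0.0086
clock: 52.8
eef_pos: [0.3921, 0.0945, 0.149]
tool_rot: [0.92, 0.391, 0.008, 0.01]
ft_force: [0.1, 0.1, -1.1]
grip_width: 0.0092
clock: 53.42
eef_pos: [0.3919, 0.0944, 0.1493]
tool_rot: [0.67, 0.742, 0.003, 0.013]
ft_force: [-0.2, -0.4, -1.6]
grip_width: 0.0096
[ 0.62131518 -0.03604048]
t 53.42 pos [0.3919 0.0944 0.1493] yaw 95.8 q6 0.15 w 0.0096 F [-0.2 -0.4 -1.6] | d cm [-14.87  17.47   2.53] roll 0.8073763047294976 zaxis [ 0.023 -0.013 -1.   ]
```

View pics/w26.png

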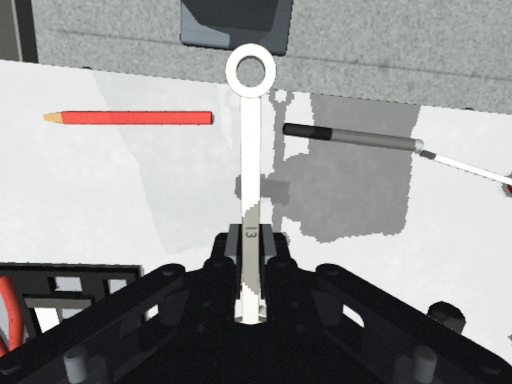

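```bash
python3 -m inch '[[[0.4,-4,3,0,0.8],[0.4,-8,6,0,0.8],[0.4,-12,10,0.5,0.8],[0.4,-14.9,14,1,0.8],[0.4,-14.9,17.5,1,0.8]]]';  python3 -m inch '[[[0.4,0,0,0,0],[0.4,0,0,0,0],[0.4,0,0,0,0],[0.4,0,0,0,0],[0.4,0,0,0,0]]]'; python3 - <<'E'
from ov import *
delta([*tw(9.5,82),.13],np.radians(95))
tcp=np.array(get_obs()['eef_pos'])
im,d,ci=cam('wrist','w27.png')
np.savez('pics/w27.npz',im=im,d=d,R=ci['R'],t=ci['t'],vfov=ci['vfov'],cx=ci['cx'],cy=ci['cy'])
overlay(im,ci,'ov27.png')
P=cloud(d,ci)
c,s=np.cos(A),np.sin(A)
Tx=(P[...,:2]-tcp[:2])@[c,s]*1000;Ty=(P[...,:2]-tcp[:2])@[-s,c]*1000
m=(P[...,2]>tcp[2]-.03)&(P[...,2]<tcp[2]+.01)&(np.arange(384)[:,None]<215)&(abs(Ty)<25)&(Tx<-15)
L=np.stack([Tx[m],Ty[m]],1);z=P[m][:,2];cs=[]
for x in range(-105,-15,9):
    k=(L[:,0]>=x)&(L[:,0]<x+9)
    if k.sum()>8: mid=(L[k,1].min()+L[k,1].max())/2;cs.append((x+4.5,mid));print(x+4.5,k.sum(),np.round([L[k,1].min(),L[k,1].max(),mid],1),round(z[k].mean()-tcp[2],4))
cs=np.array(cs);print(np.polyfit(cs[:,0],cs[:,1],1),'ring end',np.percentile(L[:,0],.3))
E
```

```text
clock: 54.1
eef_pos: [0.5828, -0.038, 0.1448]
tool_rot: [0.677, 0.736, 0.003, 0.013]
ft_force: [-0.3, 0.0, -0.9]
grip_width: 0.009
clock: 54.72
eef_pos: [0.5825, -0.0378, 0.1452]
tool_rot: [0.677, 0.736, 0.003, 0.013]
ft_force: [-1.2, 0.6, -0.9]
grip_width: 0.0089
t 54.73 pos [ 0.5825 -0.0378  0.1452] yaw 94.8 q6 -0.14 w 0.0089 F [-1.2  0.6 -0.9] | d cm [-0.13  3.8   1.6 ] roll -0.15991509969522183 zaxis [ 0.023 -0.013 -1.   ]
-100.5 140 [-7.3  6.9 -0.2] -0.0082
-91.5 725 [-11.5  11.1  -0.2] -0.0087
-82.5 607 [-11.4  11.2  -0.1] -0.008
-73.5 425 [-6.1  5.8 -0.2] -0.0102
-64.5 391 [-5.2  4.6 -0.3] -0.0107
-55.5 370 [-5.3  4.7 -0.3] -0.0107
-46.5 341 [-5.3  4.3 -0.5] -0.0105
-37.5 322 [-4.9  4.4 -0.3] -0.0104
-28.5 312 [-5.   4.4 -0.3] -0.0103
-19.5 237 [-5.2  4.5 -0.3] -0.0103
[-0.00271877 -0.42946774] ring end -98.05775990754489
```

View pics/ov27.png

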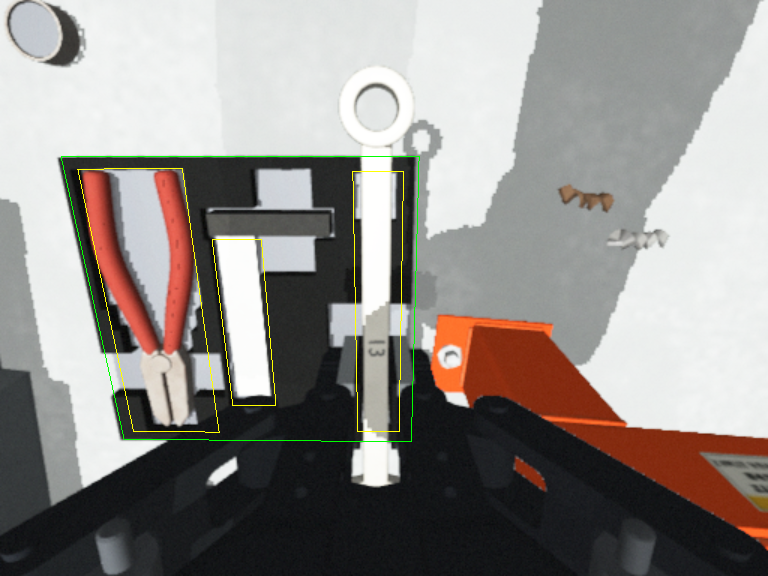

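```bash
python3 -m inch '[[[0.4,-0.1,2,0,0],[0.4,-0.1,3.8,2,0],[0.4,-0.1,3.8,5,0],[0.4,-0.1,3.8,8,0],[0.4,-0.1,3.8,8.5,0]]]'; python3 -m inch '[[[0.4,0,0,0,0],[0.4,0,0,0,0],[0.4,0,0,0,0],[0.4,0,0,0,0],[0.4,0,0,0,0]]]'; python3 - <<'E'
from ov import *
delta([*tw(9.5,82.4),.0345],np.radians(95))
E
```

```text
clock: 55.4
eef_pos: [0.6203, -0.0366, 0.0585]
tool_rot: [0.677, 0.736, 0.001, 0.011]
ft_force: [-0.2, -0.5, -1.0]
grip_width: 0.0093
clock: 56.02
eef_pos: [0.6205, -0.0366, 0.0589]
tool_rot: [0.677, 0.736, 0.001, 0.011]
ft_force: [0.7, -0.2, -1.0]
grip_width: 0.009
t 56.02 pos [ 0.6205 -0.0366  0.0589] yaw 94.8 q6 -0.14 w 0.009 F [ 0.7 -0.2 -1. ] | d cm [ 0.13 -0.    2.44] roll -0.15830744728317378 zaxis [ 0.018 -0.013 -1.   ]
```

```bash
python3 -m inch '[[[0.4,0.1,0,0.8,0],[0.4,0.1,0,1.6,0],[0.4,0.1,0,2.2,0],[0.4,0.1,0,2.5,0],[0.4,0.1,0,2.5,0]]]'; python3 - <<'E'
from ov import *
delta([*tw(9.5,82.4),.0245],np.radians(95))
im,d,ci=cam('wrist','w28.png')
overlay(im,ci,'ov28.png')
E
```

```text
clock: 56.65
eef_pos: [0.6206, -0.036, 0.0334]
tool_rot: [0.677, 0.736, 0.001, 0.011]
ft_force: [0.1, -0.8, -1.4]
grip_width: 0.009
t 56.65 pos [ 0.6206 -0.036   0.0334] yaw 94.8 q6 -0.14 w 0.009 F [ 0.1 -0.8 -1.4] | d cm [0.04 0.   0.89] roll -0.15692333572997463 zaxis [ 0.017 -0.013 -1.   ]
```

View pics/ov28.png

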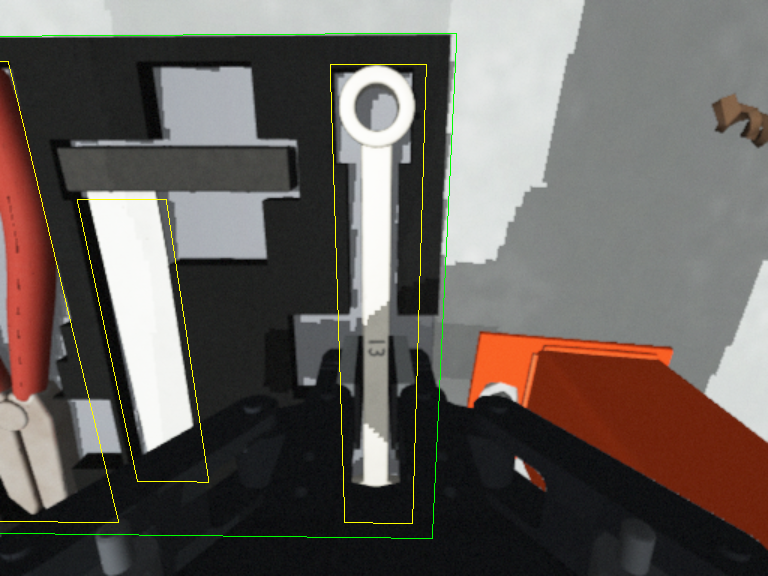

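```bash
python3 -m inch '[[[0.4,-0.06,0.1,0.3,0],[0.4,-0.06,0.1,0.5,0],[0.4,-0.06,0.1,0.7,0],[0.4,-0.06,0.1,0.9,0],[0.4,-0.06,0.1,0.9,0]]]'; python3 - <<'E'
from ov import *
delta([*tw(9.5,82.4),.0235],np.radians(95))
im,d,ci=cam('wrist','w29.png')
overlay(im,ci,'ov29.png')
E
```

```text
clock: 57.32
eef_pos: [0.6219, -0.0366, 0.0245]
tool_rot: [0.677, 0.736, 0.001, 0.011]
ft_force: [-0.1, -0.9, -0.8]
grip_width: 0.009
t 57.33 pos [ 0.6219 -0.0366  0.0245] yaw 94.8 q6 -0.14 w 0.009 F [-0.1 -0.9 -0.8] | d cm [ 0.1 -0.1  0.1] roll -0.15539502262301835 zaxis [ 0.017 -0.013 -1.   ]
```

View pics/ov29.png

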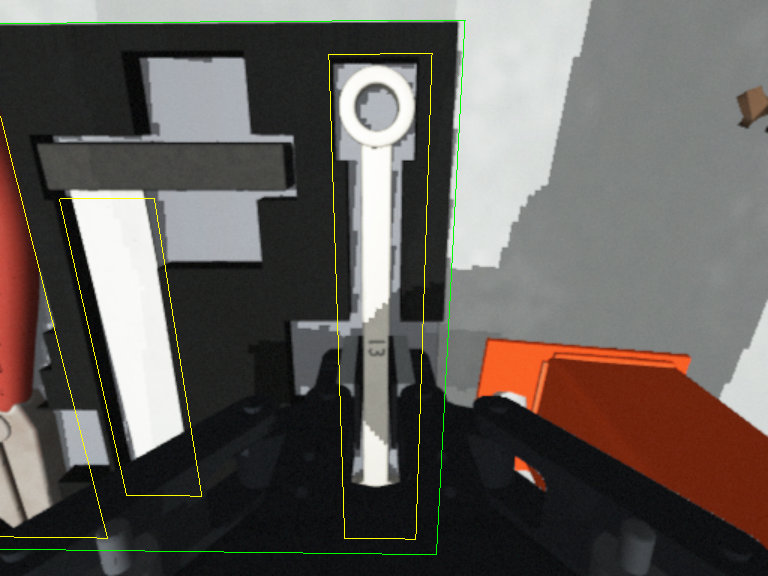

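The spanner sits inside its pocket outline, so I'll release it.

```bash
python3 -m inch '[[[0.4,0,0,0.1,0],[0.4,0,0,0.1,0],[2,0,0,0.1,0],[2,0,0,0.1,0],[2,0,0,0.1,0]]]'; python3 -m inch '[[[2,0,0,0,0],[2,0,0,-2,0],[2,0,0,-5,0],[2,0,-3,-9,0],[2,0,-7,-13,0]]]';python3 -m inch '[[[2,0,-2,-2,0],[2,0,-4,-4,0],[2,0,-4,-5,0],[2,0,-4,-5,0],[2,0,-4,-5,0]]]'; python3 - <<'E'
from ov import *
delta([.4,-.1,.2],np.radians(95))
im,d,ci=cam('wrist','w30.png')
np.savez('pics/w30.npz',im=im,d=d,R=ci['R'],t=ci['t'],vfov=ci['vfov'],cx=ci['cx'],cy=ci['cy'])
overlay(im,ci,'ov30.png')
E
```

```text
clock: 58.0
eef_pos: [0.6221, -0.0367, 0.0238]
tool_rot: [0.677, 0.736, 0.001, 0.011]
ft_force: [1.0, -0.2, 0.3]
grip_width: 0.02
clock: 58.62
eef_pos: [0.5498, -0.0408, 0.1535]
tool_rot: [0.676, 0.736, 0.001, 0.011]
ft_force: [0.4, -0.3, 2.2]
grip_width: 0.0199
clock: 59.25
eef_pos: [0.5094, -0.0435, 0.2019]
tool_rot: [0.676, 0.736, 0.001, 0.011]
ft_force: [0.7, -0.5, -0.4]
grip_width: 0.0197
t 59.25 pos [ 0.5094 -0.0435  0.2019] yaw 94.9 q6 -0.16 w 0.0197 F [ 0.7 -0.5 -0.4] | d cm [ -4.7  -11.38   0.07] roll -0.13309643581674674 zaxis [ 0.017 -0.013 -1.   ]
```

View pics/ov30.png

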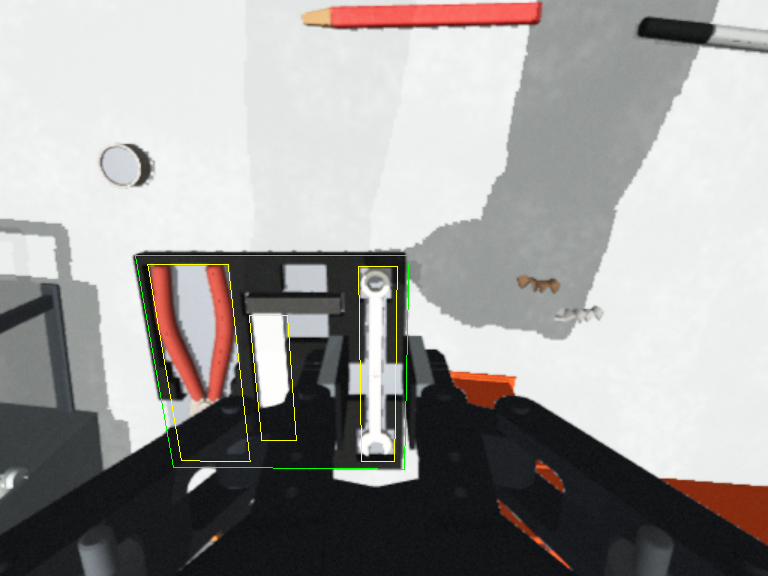

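```bash
python3 - <<'E'
from ov import *
im,d,ci=load('w30');P=cloud(d,ci)
c,s=np.cos(A),np.sin(A)
Tx=(P[...,:2]-C)@[c,s]*1000;Ty=(P[...,:2]-C)@[-s,c]*1000
I=im.astype(int)
for x in range(-95,100,12):
    m=(Tx>=x)&(Tx<x+12)&(abs(Ty-82)<16)&(I.min(2)>110)&(P[...,2]>.009)&(P[...,2]<.03)
    if m.sum()>5: print(x+6,m.sum(),np.round([Ty[m].min(),Ty[m].max(),Ty[m].mean()],1),'z',round(float(np.median(P[m][:,2])),4))
E
python3 -m inch '[[[2,6,-6,-2,0],[2,12,-12,-4,0],[2,18,-16,-5,0],[2,24,-16,-5,0],[2,28,-16,-5,0]]]'; python3 -m inch '[[[2,0,0,0,0],[2,0,0,0,0],[2,0,0,0,0],[2,0,0,0,0],[2,0,0,0,0]]]'; python3 - <<'E'
from ov import *
delta([.4,.2,.2])
im,d,ci=cam('top','t2.png')
np.savez('pics/t2.npz',im=im,d=d,R=ci['R'],t=ci['t'],vfov=ci['vfov'],cx=ci['cx'],cy=ci['cy'])
cv2.imwrite('pics/t2z.png',cv2.resize(im[60:260,195:395],None,fx=2.9,fy=2.9,interpolation=cv2.INTER_CUBIC)[:,:,::-1])
E
```

```text
-89 55 [69.1 88.9 79.3] z 0.0162
-77 103 [70.  92.5 81.3] z 0.0166
-65 98 [72.3 90.1 81.2] z 0.0157
-53 71 [76.9 85.4 81.2] z 0.0137
-41 72 [76.8 85.5 81.2] z 0.0137
-29 73 [76.8 85.5 81.2] z 0.0137
-17 69 [71.7 85.5 81. ] z 0.0137
-5 82 [66.7 96.8 81. ] z 0.0137
7 66 [76.6 85.6 81.1] z 0.014
19 66 [76.5 85.6 81. ] z 0.0139
31 62 [76.5 85.6 81.1] z 0.0139
43 61 [76.4 85.6 80.9] z 0.0135
55 66 [67.2 96.2 80.1] z 0.014
67 126 [66.6 93.8 80.1] z 0.0137
79 81 [66.7 93.9 79.9] z 0.0137
91 6 [70.8 91.2 75.5] z 0.0136
103 12 [66.7 81.7 74.1] z 0.0165
clock: 59.92
eef_pos: [0.3309, 0.1992, 0.2443]
tool_rot: [0.677, 0.736, 0.001, 0.011]
ft_force: [1.6, -0.7, 0.1]
grip_width: 0.0201
clock: 60.55
eef_pos: [0.3314, 0.1983, 0.2443]
tool_rot: [0.678, 0.735, 0.001, 0.011]
ft_force: [-0.4, -1.6, -0.1]
grip_width: 0.0203
t 60.55 pos [0.3314 0.1983 0.2443] yaw 94.7 q6 0.47 w 0.0203 F [-0.4 -1.6 -0.1] | d cm [-0.33  6.79  4.54] roll None zaxis [ 0.017 -0.013 -1.   ]
```

View pics/t2z.png

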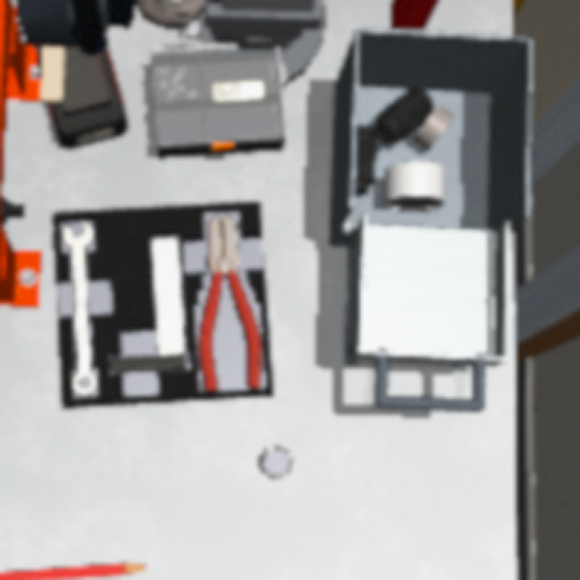

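The top view shows all three tools in their cut-outs, all the scrap in the bin and the pan down. I'll do a final check of pan height and slope, then hand in.

```bash
python3 - <<'E'
from ov import *
im,d,ci=load('t2');P=cloud(d,ci)
Q=P[142:178,324:360].reshape(-1,3);Q=Q[(Q[:,2]>.06)&(Q[:,2]<.12)]
print('pan floor',np.median(Q[:,2]),'slope',np.polyfit(Q[:,0],Q[:,2],1)[0],len(Q))
H=P[194:203,326:362].reshape(-1,3);H=H[(H[:,2]>.10)&(H[:,2]<.14)];print('handle',H.mean(0))
B=P[75:135,318:365].reshape(-1,3);print('max z in bin',np.percentile(B[B[:,0]<.83][:,2],[50,90]))
c,s=np.cos(A),np.sin(A)
Tx=(P[...,:2]-C)@[c,s]*1000;Ty=(P[...,:2]-C)@[-s,c]*1000;I=im.astype(int)
m=(abs(Ty-82)<15)&(I.min(2)>215)&(abs(Tx)<98);print('spanner x extent',np.percentile(Tx[m],[1,99]))
o=get_obs();print(o['clock'],o['ft_force'])
ticket.job_done()
E
```

```text
pan floor 0.08777548452086655 slope 0.00032028015842687317 1289
handle [ 0.5147555  -0.3710082   0.11966576]
max z in bin [0.00756659 0.05673824]
spanner x extent [-83.27685903  78.95761253]
60.6 [ 0.99086529  0.12637951 -0.06998111]
the job is handed in; nothing more can be done
```

I handed the job in at 60.6 s of the 208 s allowed. All my checks passed, but no verdict was reported.

**Scrap:** I put the wide offcut in the pan, stacked the short one on top, and tipped the pan by its handle to about 1.2 rad. Both offcuts and both couplings slid into the bin, and I lowered the pan again. The last top view shows all four pieces in the bin. The pan floor reads 87.8 mm with no slope, and the handle is back where it started.

**Tools:** All three were present and now lie in their own pockets.

| Tool | Offset from home | Top surface height |
|---|---|---|
| Pliers | about 1 mm in y | 19.5 mm, flat on the pocket floor |
| Try square | about 1.5 mm | stock 20.5 mm, flat on the pocket floor |
| Spanner | about 1 mm in y, aligned | 13.7 mm, flat on the pocket floor |

**Disagreements:**
- **Spanner knock:** the spanner had been knocked about 25 mm during the run, so I measured it again before picking it up.
- **Tool tilt:** the gripper drifted up to about 0.045 rad off vertical. I brought it down to about 0.02 with short vertical moves before placing the tools.
- **Tray edge:** one close-up showed the tray's edge 2–3 mm from my estimate, which is at the limit of the calibration. I placed the spanner by its visible pocket gaps instead.
- **Spanner length check:** the last colour-based check read only 162 mm of the 177 mm spanner, because the shaded ends fell outside the colour mask. It therefore doesn't confirm the spanner's position along the pocket. The pictures show both ends inside the pocket.

I did not touch the marker pen, the pencil or the small look-alike offcut.

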